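# Line up the arrow over its place on a wayfinding sign

### The arm

A 6-joint arm with a two-finger parallel gripper is mounted at the origin on the work surface. World frame = base frame: x ahead of the robot, y to its left, z up, the work surface at z = 0. Lengths are in mm, angles in degrees, forces in N, time in s.
With the tool pointing down it reaches from about 300 to 850 mm from the base axis. Payload 4.2 kg.
Tool frame: the origin (TCP) lies on the centre line of the jaws, within the pads' length; the fingertips stand env.nose_length ahead of it and the grasp point (between the pads) lies 2 mm behind it (env.nose_length is the distance from the TCP to the fingertips, in mm); z points along the fingers, y is the direction in which the jaws open and shut (so a half turn about z gives the same grasp; the last joint's range is limited). The gripper opens to 91 mm and grips with 3 to 60 N. Pads are 32 mm wide; open, the fingers measure 118 mm over their backs; the gripper's body (76 mm by 178 mm) begins 60 mm behind the grasp point.
Start: joints at [-67.093, 18.312, 89.639, -0, 72.044, -1.146], TCP at [234.362, -525.087, 230.976] pointing down, gripper open.
Joint ranges: [-177.97, 177.97], [-48.28, 115.42], [12.27, 149.76], [-77.06, 257.06], [2.81, 150.46], [-146.56, 146.56]. Speed limits (degrees/s): [147.25, 147.25, 180, 180, 180, 180].

### API

Orientations are given as [roll, pitch, yaw] about the fixed x, y, z axes, in that order (R = Rz(yaw) Ry(pitch) Rx(roll)).
In Python, from workcell import env gives the robot as it stands. The module is installed in compiled form; this text tells all that it offers.
- The arm moves only by the tool jog_arm, never from a script. Its argument "deltas" is a list that holds one entry, the list of rows, each a list of 5 numbers: the shift along the tool's x, y, z in m, then the turn about the tool's z in degrees, then the finger opening in m, from 0 to 0.0912. A call has 1 to 20 rows; each row is the pose to reach, as a shift and turn from the pose commanded when the call began, along the tool's axes at that moment; what a row does not reach only later rows make up. A row lasts 1/12 s, in which the tool goes at most 41.7 mm and 7.16 degrees, less where a joint would pass 70% of its speed; a pose out of reach is approached as far as the arm can. A call with a gripper value outside its range is refused whole. The fingers move at their own pace and stop on an object; "grip_force" is the grip in N (left out, the last holds). Time passes only in rows, so rows that repeat a pose let the fingers close. It gives the time, the measured TCP pose, the force and the opening at its end, in the units of the state.
- env.state(): the state, without advancing time (a new reading comes with each control period).
- env.grab_frame(name): name is "scene" or "side" or "wrist"; returns the picture (384x512x3 uint8, red, green, blue); there is no depth.
- env.camera_params(name): a dict with "fx", "fy", "cx", "cy" (pixels), "k1" (the pictures are not rectified: a ray, as slopes to the right and down, at radius r is drawn at 1 + k1 r^2 times it, then the intrinsics apply), "xyz" and "orientation" of the camera in the world. Camera axes: x right, y down, z forward; pixel columns grow to the right and rows downward; lengths in mm; the calibration is good to about 2 mm. A picture is of the moment at which its call begins: read the wrist's pose just before it. camera_params takes no time and is no camera call; for the wrist camera it gives the pose at the moment of the call.
- env.job_done(): hands the job in, once; it reports no verdict.
Trained networks look in the newest picture that a camera, given by its name, has taken for a name from the list of things; names that differ only in an ending like _2 or _b are one class to them, and where a whole thing is asked for, a point or a joint stands for the part that bears it (a point fixed in the world has none). Each returns a list of dicts, best first, with "conf" (0 to 1); they miss things now and then, are a little off and sometimes report something else, mostly with a low value. They report only what shows in the picture. A call takes as long as a camera call. They do not tell look-alikes from the thing itself.
- env.look_for(camera, label): "xyz" ([x, y, z] in mm, in world coordinates, good to about 4 mm: the middle of the surface that is visible of it).
The state is a dict: "time_s": time; "qpos": joint angles; "qvel": joint speeds; "effort": joint torques, N m; "ee_pos": TCP position; "ee_rot": TCP orientation; "force": force on the tool from outside, world axes, zero at the start; "torque": the same for the moment, N m; "gripper_width": finger opening in mm.
Only numpy, scipy, OpenCV 4.12 (cv2) and the standard library are available. Lean on these libraries where they do the work, as an engineer would, in place of code of your own. Each camera call takes 0.05 s, during which the arm holds its last target.

### The job

The roll of mounting tape has been left on the spot where the arrow goes: lay it flat in the open top drawer (don't drop it in) and slide the drawer fully shut. Then pick the arrow off its mat, lift it over the sign's frame, and stop with it held level about 10 mm above its pencilled outline, pointing the same way and lined up with it; its sticky back grabs at a touch, so it must never touch the sign. Finish while still holding it there, leaving the other things on the bench where they are.

Things in the scene. Friction and masses are not known exactly. Their poses are not given: they have to be found in the camera images.
- arrow_grip (a point): Point on the loose white foam-PVC arrow (85 g): on the shaft's centre line, half-way up its 20 mm thickness, 60 mm from the tail end and 100 mm from the tip. x runs to the tip, z up. Shaft 24 mm wide. Starts flat on a dark grey mat, 3 mm thick, fixed on the bench to the robot's right. Balance point about 30 mm ahead, towards the tip.
- arrow_tip (a point): The very tip of the arrow, on its centre line, half-way up its thickness. The arrow is 160 mm long; two barbs, each 24 mm wide, run back from the tip at 45 degrees, to a total width of 99 mm. They end 94 mm from the tail, so the first 90 mm of the shaft is free on both sides.
- arrow_tail (a point): Middle of the arrow's blunt tail end, half-way up its thickness.
- mark_mid (a point): Middle of the pencilled arrow outline on the sign, on the panel's surface (12 mm above the bench), half-way (80 mm) between the outline's tip and tail. Axes: those of the sign, z up; the outline points along +y and has the arrow's exact shape and size.
- mark_tip (a point): Tip of the pencilled outline, on the panel's surface.
- mark_tail (a point): Middle of the tail end of the pencilled outline, on the panel's surface.
- sign: Fixed sign: pale blue panel in an aluminium frame, 380 (x) by 240 mm (y) outside, 10 mm wide, 34 mm high above the bench. Origin at the frame's middle, at bench height; the outline's middle is at x = -85 mm. A bonded white stairs symbol, 20 mm thick (top 32 mm above the bench), fills x = 33 to 145 mm, y = -64 to 64 mm.
- roll_center (a point): Centre of the loose dark grey roll of mounting tape (110 g), a flat ring 102 mm outside, 76 mm inside, 25 mm high: on its axis in the middle of the hole, 12.5 mm above its underside. z is its axis. Its 13 mm thick wall can be pinched with one finger in the hole. Starts flat on the sign's panel, over the outline.
- drawer_front_foot (a point): Point inside the top drawer: on its floor, midway along the foot of its front inner wall; moves with it. x points to the drawer's back, away from the handle; z up. Inside, the drawer is 255 mm long (x), 198 mm wide (y), walls 43 mm high. From above only the part in front of the unit is open: from x = 0 to x = joint value - 6 mm.
- unit_drawer0_handle (a point): Middle of the top drawer's bar handle: level bar 11 mm thick, 120 mm long, 35 mm in front of the drawer's front, 112 mm above the bench. Moves with the drawer; x points into the unit, the way the drawer shuts when pushed on bar or front. The unit: grey steel, two drawers, fixed at the robot's left, 300 mm deep, 240 wide, 150 high.
- unit_drawer0 (a joint): How far the top drawer is pulled out, in m: 0 is fully shut, at most 0.21. About 1 N of friction; it stays where it is left.
- roll: The roll of tape again; origin at the middle of its underside.
- arrow: The arrow again; origin on its centre line half-way along, at its underside; x to the tip.
- strip: Bystander: loose MDF strip 220 x 50 x 16 mm lying between the mat and the sign, its long side along its x. Origin under its middle.
- knife: Bystander: black utility knife, 149 mm long, 22 mm wide, 17 mm high, lying along the MDF strip (top about 33 mm above the bench). Origin at its underside, near the middle.
- cleaner: Bystander: grey bottle of surface cleaner, 60 mm in diameter, 130 mm high, beyond the work to the right. Origin under its middle.
- seam_roller: Bystander: hand roller with a wooden handle and a rubber wheel, 170 mm long, about 36 mm high, beyond the sign. Origin under its handle.
Mind the look-alikes: they are no part of the job. Of the things that look like the arrow, the smaller one is meant.

How it is judged (in metres and radians):
On the way, in this order (a step that is already met when the one before it is completed fails the run):
1. the roll of tape lies flat in the open drawer, let go (x of roll_center in the frame of drawer_front_foot between 0.043 and 0.212 m and y of roll_center in the frame of drawer_front_foot between -0.06 and 0.06 m and z of roll_center in the frame of drawer_front_foot between 0.007 and 0.02 m and angle between the z axis of roll_center and the z axis of drawer_front_foot, either way round below 0.15 rad and contact force between the fingers and roll below 0.1 N), for 0.2 s.
2. the drawer is fully shut with the roll in it (all of step 1 and value of joint unit_drawer0 below 0.01 m), for 0.2 s.
At the end, for the whole second after the job is handed in: Roll flat and let go in the top drawer, drawer shut to 10 mm. Arrow held still by the fingers alone, level to 0.08 rad, underside 3 to 20 mm above the panel, tip and tail each within 8 mm sideways of the outline's, touching no part of the sign (all of step 2 and horizontal distance between arrow_tip and mark_tip below 0.008 m and horizontal distance between arrow_tail and mark_tail below 0.008 m and z of arrow_grip in the frame of mark_mid between 0.013 and 0.03 m and angle between arrow_grip's own z axis and vertical below 0.08 rad and contact force between arrow and sign below 0.05 N and contact force between the fingers and arrow above 2 N and linear speed of arrow below 0.02 m/s); the arm keeps its last pose, push and grip.
It fails at once if the arrow touched the sign (contact force between arrow and sign above 0.3 N).
It fails at once if the roll of tape was dropped from a height or thrown (linear speed of roll above 0.9 m/s and contact force between the fingers and roll below 0.05 N).
It fails at once if the MDF strip, knife, cleaner bottle or hand roller was moved by more than 30 mm (distance of any of strip, knife, cleaner, seam_roller from where it was at the start of the episode above 0.03 m).
It also fails if it takes over 72 s, if anything falls off the work surface, if the arm or the gripper's body presses on something with over 40 N, if the wrist force passes 120 N, or if a joint passes its speed limit or range.

## Working session

There is one attempt and no reset: what is moved stays moved. The work goes in short steps, Python scripts to look and compute and a tool call to move; the robot and the scene stay as the last step left them, time stands still between calls to the robot, and variables do not carry over. Pictures are saved under pics/ and viewed, and the job is handed in when it is done.

Besides the shell and the picture viewer there is one more tool, called after "Call:" as name([rows], argument=value, ...), one row to a line, values as JSON. jog_arm: Moves the arm, as the interface text tells. Its arguments: {"type":"object","properties":{"deltas":{"type":"array"},"grip_force":{"type":"number"}},"required":["deltas"]}

```bash
mkdir -p pics
python3 - <<'E'
from workcell import env
import cv2
print(env.state()); print(env.nose_length)
for n in ["scene","side","wrist"]:
    im=env.grab_frame(n); cv2.imwrite(f"pics/{n}0.png",im[:,:,::-1]); print(n,env.camera_params(n))
E
```

```text
{'time_s': 0.0, 'qpos': array([-6.70938335e+01,  1.83498096e+01,  8.97079892e+01, -6.38240696e-04,
        7.20453014e+01, -1.14842185e+00]), 'qvel': array([-0.02894352, -0.03240171, -0.08994777,  0.06620553, -0.09501936,
       -0.039286  ]), 'effort': array([ 9.48464840e-04, -4.12458730e+01, -2.31972027e+01,  7.31080910e-02,
        4.56232333e-02, -1.66141681e-04]), 'ee_pos': array([ 234.15382158, -524.61597733,  230.12790969]), 'ee_rot': array([-1.79896908e+02, -1.45969237e-03,  2.40547843e+01]), 'force': array([-0.07839238, -0.29749097,  0.18895309]), 'torque': array([-0.04999212, -0.02151735, -0.06153247]), 'gripper_width': 91.24629547493294}
17.0
scene {'fx': 384.6293029720812, 'fy': 384.6293029720812, 'cx': 253.9115414638166, 'cy': 189.50898289112533, 'k1': 0.007992959871142303, 'xyz': array([1302.12885743,  171.90681074,  793.92033282]), 'orientation': array([-130.10476039,   -0.37530617,  106.28510742])}
side {'fx': 495.4777707451391, 'fy': 495.4777707451391, 'cx': 250.94401541851212, 'cy': 195.38429394060904, 'k1': -0.12990461294395292, 'xyz': array([-69.40401622, 696.17113211, 989.51375623]), 'orientation': array([-1.33868007e+02,  1.51546489e-02, -1.41459766e+02])}
wrist {'fx': 315.6962266955365, 'fy': 315.6962266955365, 'cx': 254.79094730613556, 'cy': 191.26609987778394, 'k1': 0.03031399717217462, 'xyz': array([ 294.18742766, -498.72689439,  384.18320641]), 'orientation': array([ 1.66172362e+02,  9.08916879e-03, -6.59945149e+01])}
```

View pics/scene0.png

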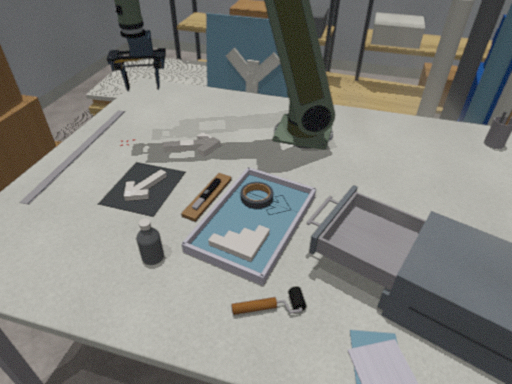

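View pics/side0.png

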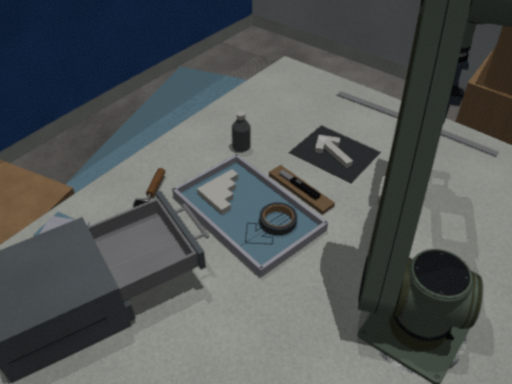

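View pics/wrist0.png

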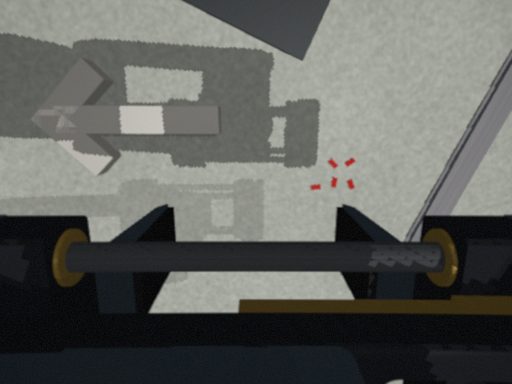

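```bash
cat > h.py <<'E'
import numpy as np, cv2
from scipy.spatial.transform import Rotation as Ro
from workcell import env
def R(o): return Ro.from_euler('xyz',o,degrees=True).as_matrix()
def ray(p,uv):
    s=np.array([(uv[0]-p['cx'])/p['fx'],(uv[1]-p['cy'])/p['fy']]); d=s.copy()
    for _ in range(20): d=s/(1+p['k1']*(d@d))
    return R(p['orientation'])@np.array([d[0],d[1],1])
def onz(p,uv,z):
    r=ray(p,uv); return p['xyz']+r*(z-p['xyz'][2])/r[2]
def proj(p,X):
    c=R(p['orientation']).T@(np.asarray(X,float)-p['xyz']); d=c[:2]/c[2]; d=d*(1+p['k1']*(d@d))
    return np.array([p['fx']*d[0]+p['cx'],p['fy']*d[1]+p['cy']])
def tri(obs):
    A=np.zeros((3,3));b=np.zeros(3)
    for p,uv in obs:
        r=ray(p,uv);r/=np.linalg.norm(r);M=np.eye(3)-np.outer(r,r);A+=M;b+=M@p['xyz']
    X=np.linalg.solve(A,b); return X,[proj(p,X)-uv for p,uv in obs]
E
python3 - <<'E'
from h import *
for c,ls in [("scene",["arrow","roll","sign","unit_drawer0_handle","strip","seam_roller"]),("side",["arrow","roll","sign","unit_drawer0_handle"])]:
    p=env.camera_params(c)
    for l in ls:
        for d in env.look_for(c,l)[:3]: print(c,l,round(d['conf'],2),np.round(d['xyz']),np.round(proj(p,d['xyz'])))
E
```

```text
scene arrow 0.65 [ 511. -416.   24.] [143. 187.]
scene arrow 0.58 [ 242. -352.   26.] [195. 144.]
scene roll 0.79 [451. -63.  37.] [257. 193.]
scene sign 0.77 [578. -37.  12.] [253. 230.]
scene unit_drawer0_handle 0.79 [592. 258.  86.] [365. 237.]
scene strip 0.77 [ 508. -208.   19.] [205. 200.]
scene seam_roller 0.67 [800.  73.  28.] [272. 302.]
scene seam_roller 0.19 [576. -38.  12.] [253. 229.]
side arrow 0.97 [ 496. -415.   25.] [331. 147.]
side roll 0.72 [438. -50.  31.] [277. 221.]
side sign 0.9 [533. -26.   8.] [243. 216.]
side unit_drawer0_handle 0.75 [ 470. -207.   34.] [300. 184.]
side unit_drawer0_handle 0.72 [590. 255.  83.] [150. 250.]
```

Run:
```python
import cv2
a=cv2.imread("pics/scene0.png");b=cv2.imread("pics/side0.png")
cv2.imwrite("pics/c1.png",cv2.resize(a[120:220,90:250],None,fx=5,fy=5,interpolation=cv2.INTER_CUBIC))
cv2.imwrite("pics/c2.png",cv2.resize(a[160:280,180:330],None,fx=5,fy=5,interpolation=cv2.INTER_CUBIC))
cv2.imwrite("pics/c3.png",cv2.resize(b[120:270,170:390],None,fx=3.6,fy=3.6,interpolation=cv2.INTER_CUBIC))
```

```text
(no output)
```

View pics/c1.png

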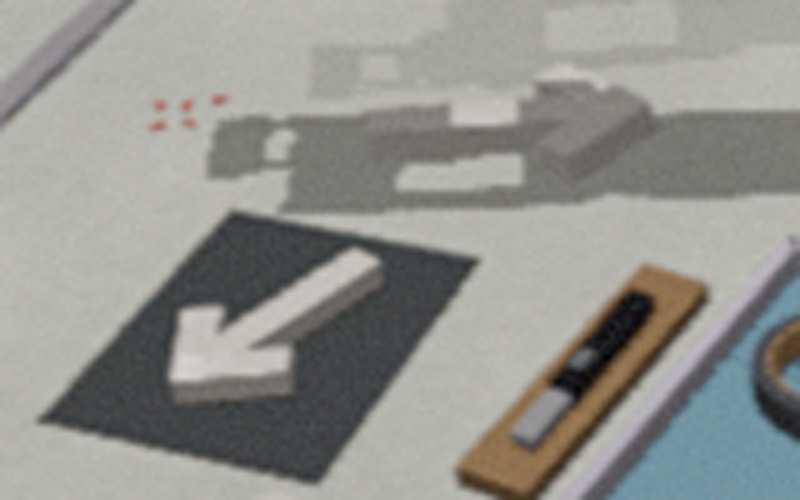

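View pics/c2.png

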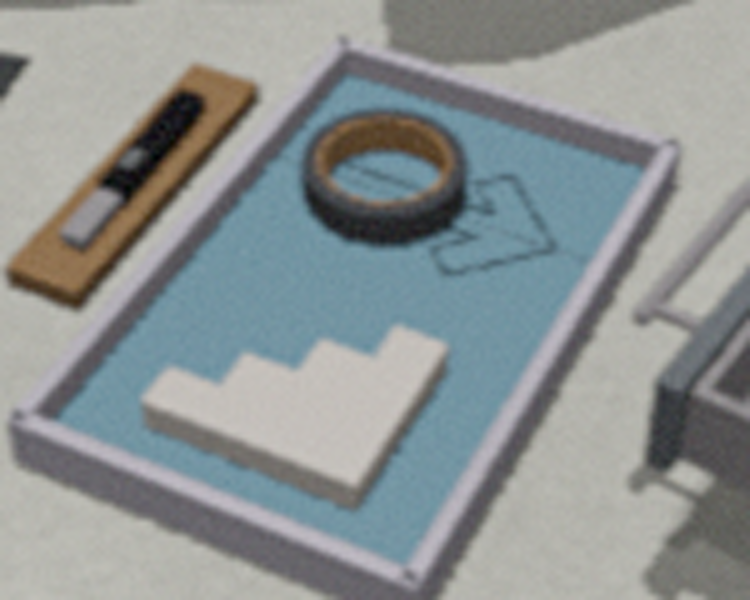

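View pics/c3.png

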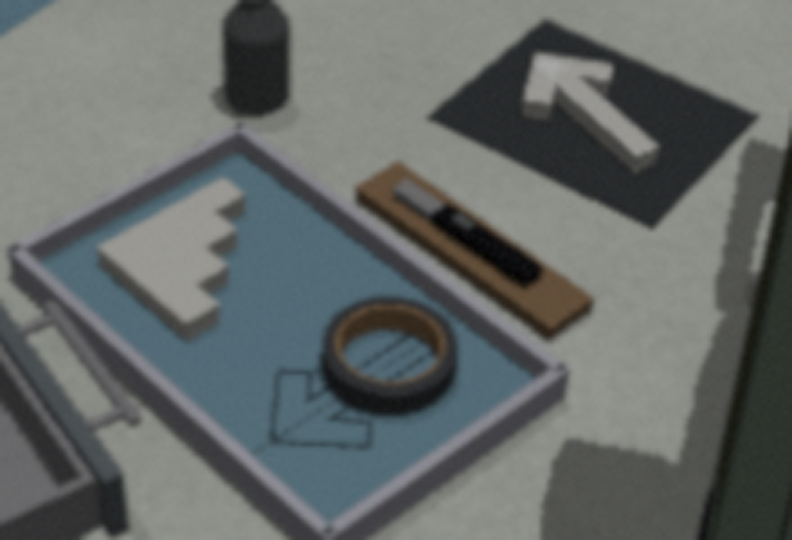

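Run:
```python
from h import *
S=env.camera_params("scene");D=env.camera_params("side");W=env.camera_params("wrist")
s=lambda u,v:np.array([180+u/5,160+v/5]); d=lambda u,v:np.array([170+u/3.6,120+v/3.6]); s1=lambda u,v:np.array([90+u/5,120+v/5])
for n,a,b in [("nearrobotR",s(342,40),d(562,370)),("nearrobotL",s(675,148),d(328,535)),("farL",s(412,580),d(12,252)),("farR",s(15,415),d(240,130))]:
    X,e=tri([(S,a),(D,b)]); print(n,np.round(X),np.round(e,1).tolist(),onz(S,a,34).round(),onz(D,b,34).round())
print("mat arrow scene tip/tail",onz(S,s1(170,385),23).round(),onz(S,s1(365,256),23).round())
print("mat arrow side",onz(D,d(537,55),23).round(),onz(D,d(645,152),23).round())
print("bench arrow wrist",[onz(W,u,20).round() for u in [(30,120),(219,120)]], "barb",[onz(W,u,20).round() for u in [(85,60),(100,175)]])
a=cv2.imread("pics/scene0.png");b=cv2.imread("pics/side0.png")
cv2.imwrite("pics/c4.png",cv2.resize(a[180:360,300:512],None,fx=3.7,fy=3.3,interpolation=cv2.INTER_CUBIC))
cv2.imwrite("pics/c5.png",cv2.resize(b[160:384,0:240],None,fx=2.6,fy=2.6,interpolation=cv2.INTER_CUBIC))
```

```text
nearrobotR [ 331. -126.   31.] [[-0.0, -0.0], [-0.0, 0.0]] [ 335. -124.   34.] [ 330. -123.   34.]
nearrobotL [374. 102.  29.] [[-0.3, -0.3], [-0.4, 0.4]] [381. 103.  34.] [372. 103.  34.]
farL [738.  35.  30.] [[0.3, 0.2], [0.2, -0.2]] [741.  34.  34.] [735.  38.  34.]
farR [ 695. -194.   30.] [[0.3, 0.3], [0.3, -0.3]] [ 698. -194.   34.] [ 691. -189.   34.]
mat arrow scene tip/tail [ 569. -447.   23.] [ 418. -392.   23.]
mat arrow side [ 559. -447.   23.] [ 414. -390.   23.]
bench arrow wrist [array([ 185., -275.,   20.]), array([ 271., -465.,   20.])] barb [array([ 270., -312.,   20.]), array([ 157., -363.,   20.])]
```

View pics/c4.png

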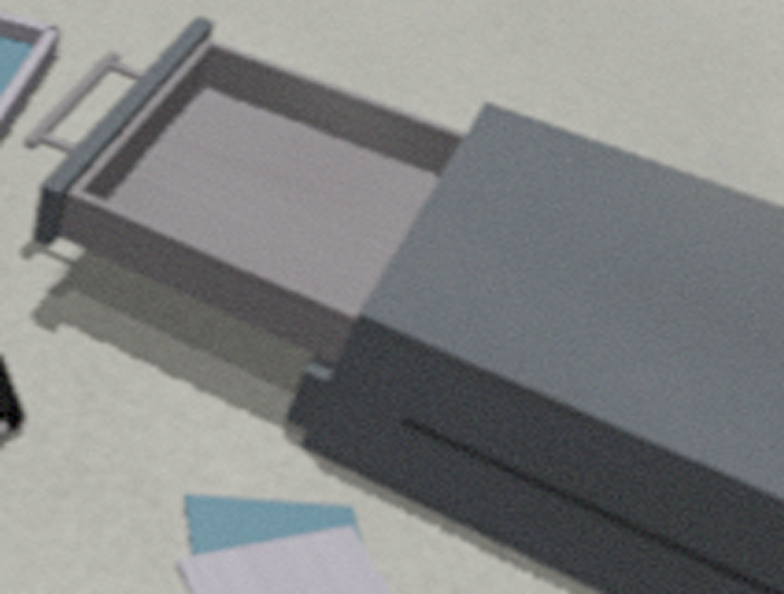

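View pics/c5.png

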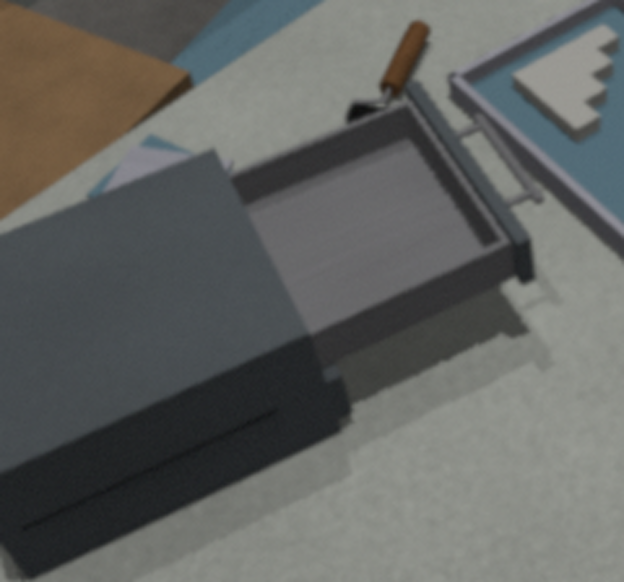

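Run:
```python
from h import *
S=env.camera_params("scene");D=env.camera_params("side")
s=lambda u,v:np.array([300+u/3.7,180+v/3.3]); d=lambda u,v:np.array([u/2.6,160+v/2.6])
for n,a,b in [("barNear",s(112,60),d(537,196)),("barFar",s(35,140),d(478,122)),("unitTopNear",s(485,103),d(310,335)),("unitTopFar",s(368,320),d(213,152)),("frontTopNear",s(208,25),d(525,238)),("frontTopFar",s(50,190),d(412,85)),("innerTopNearFront",s(215,47),d(497,240)),("innerTopFarFront",s(83,192),d(404,105))]:
    X,e=tri([(S,a),(D,b)]); print(n,np.round(X),np.round(e,1).tolist())
print("floor front near corner scene z~71", onz(S,s(205,92),71).round(), onz(D,d(405,140),71).round())
# roll: rim ellipse centers
s2=lambda u,v:np.array([180+u/5,160+v/5]); d2=lambda u,v:np.array([170+u/3.6,120+v/3.6])
# top inner ellipse: scene u 316..455 v 118..202; side u 333..442 v 307..390
print(tri([(S,s2(385,160)),(D,d2(388,348))]))
```

```text
barNear [497. 155. 111.] [[-0.3, -0.2], [-0.3, 0.3]]
barFar [606. 118. 111.] [[0.1, 0.1], [0.1, -0.1]]
unitTopNear [517. 400. 146.] [[-0.1, -0.1], [-0.1, 0.1]]
unitTopFar [744. 324. 146.] [[-1.0, -0.6], [-0.9, 0.4]]
frontTopNear [459. 214. 134.] [[-1.2, -0.8], [-1.4, 1.0]]
frontTopFar [674. 137. 133.] [[-0.1, -0.1], [-0.1, 0.0]]
innerTopNearFront [480. 224. 127.] [[-0.3, -0.2], [-0.3, 0.2]]
innerTopFarFront [665. 157. 127.] [[0.0, 0.0], [0.0, -0.0]]
floor front near corner scene z~71 [472. 227.  71.] [676. 156.  71.]
(array([443.48193119, -63.24484665,  33.53122527]), [array([0.22366993, 0.21790097]), array([ 0.2479281 , -0.25579915])])
```

```bash
cat >> h.py <<'E'
def d(target,yaw,verbose=True):
    st=env.state(); M=R(st['ee_rot']); M0=R([180,0,st['ee_rot'][2]])
    dl=M0.T@(np.array(target,float)-st['ee_pos'])/1000
    t=-((yaw-st['ee_rot'][2]+180)%360-180)
    print("delta m",dl.round(4),"turn",round(t,1),"| now",st['ee_pos'].round(1),st['ee_rot'].round(2),"t",round(st['time_s'],2),"w",round(st['gripper_width'],1),"F",st['force'].round(1)); return dl,t
def wristcam(tcp,yaw):
    st=env.state();p=dict(env.camera_params("wrist")); Rt=R(st['ee_rot']); off=Rt.T@(p['xyz']-st['ee_pos']); Rc=Rt.T@R(p['orientation'])
    Rn=R([180,0,yaw]); p['xyz']=np.array(tcp)+Rn@off; p['orientation']=Ro.from_matrix(Rn@Rc).as_euler('xyz',degrees=True); return p
def snap(n,f):
    p=env.camera_params(n); im=env.grab_frame(n); cv2.imwrite(f"pics/{f}.png",im[:,:,::-1]); np.save(f"pics/{f}.npy",p,allow_pickle=True); return im[:,:,::-1],p
def load(f): return np.load(f"pics/{f}.npy",allow_pickle=True).item()
E
python3 - <<'E'
from h import *
for T in [(399,-100,230),(399,-150,230),(430,-150,260)]:
    p=wristcam(T,80); print(T,p['xyz'].round(),[proj(p,X).round().tolist() for X in [(443,-63,37),(465,49,12),(436,-108,12),(335,-124,34),(378,103,34)]])
d((399,-150,230),80)
d((430,-150,260),80)
E
```

```text
(399, -100, 230) [411. -36. 384.] [[288.0, 134.0], [291.0, 23.0], [286.0, 171.0], [203.0, 203.0], [196.0, -28.0]]
(399, -150, 230) [411. -86. 384.] [[281.0, 86.0], [284.0, -31.0], [279.0, 129.0], [193.0, 161.0], [183.0, -91.0]]
(430, -150, 260) [442. -86. 414.] [[252.0, 93.0], [254.0, -13.0], [253.0, 132.0], [173.0, 161.0], [160.0, -66.0]]
delta m [ 0.3032 -0.2754  0.001 ] turn -55.9 | now [ 234.4 -525.1  231. ] [179.99   0.    24.05] t 0.65 w 91.3 F [-0.7  0.   0.1]
delta m [ 0.3315 -0.2628 -0.029 ] turn -55.9 | now [ 234.4 -525.1  231. ] [179.99   0.    24.05] t 0.65 w 91.3 F [-0.7  0.   0.1]
```

Call:
jog_arm([
  [[0.03,-0.025,-0.003,-7,0.091],[0.06,-0.05,-0.006,-14,0.091],[0.09,-0.08,-0.01,-21,0.08],[0.12,-0.11,-0.012,-28,0.06],[0.15,-0.14,-0.015,-35,0.04],[0.18,-0.17,-0.018,-42,0.04],[0.21,-0.2,-0.02,-49,0.04],[0.24,-0.23,-0.022,-56,0.04],[0.27,-0.26,-0.025,-56,0.04],[0.3,-0.29,-0.027,-56,0.04],[0.323,-0.321,-0.029,-56,0.04],[0.323,-0.321,-0.029,-56,0.04],[0.323,-0.321,-0.029,-56,0.04],[0.323,-0.321,-0.029,-56,0.04],[0.323,-0.321,-0.029,-56,0.04]],
], grip_force=30)

```text
time_s: 1.9
ee_pos: [398.2, -101.5, 259.9]
ee_rot: [-180.0, 0.0, 80.0]
force: [0.5, -0.4, -0.4]
gripper_width: 40.2
```

Run:
```python
from h import *
im,p=snap("wrist","w1"); cv2.imwrite("pics/w1b.png",cv2.resize(im,(768,576),interpolation=cv2.INTER_CUBIC))
for l in ["roll","roll_center"]:
  for x in env.look_for("wrist",l)[:2]: print(l,x)
d((399,-57,200),80)
```

```text
roll {'xyz': [448.6, -57.2, 36.6], 'conf': 0.74}
roll_center {'xyz': [449.3, -59.6, 35.8], 'conf': 0.71}
roll_center {'xyz': [543.9, -44.4, 17.8], 'conf': 0.65}
delta m [ 0.0441 -0.007   0.0599] turn -0.1 | now [ 398.2 -101.7  259.9] [-1.7999e+02  2.0000e-02  7.9900e+01] t 2.05 w 40.0 F [ 0.  -0.1 -0.5]
```

View pics/w1b.png

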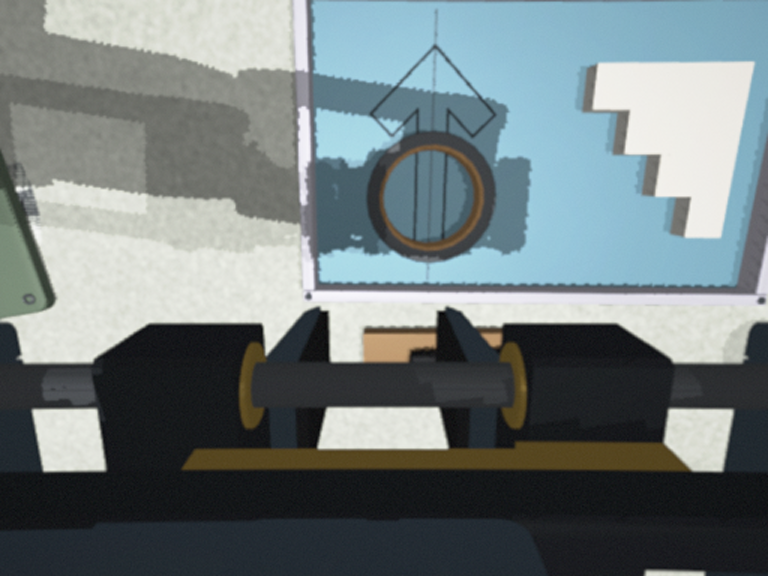

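Run:
```python
from h import *
p=load("w1")
f=lambda u,v,z:onz(p,(u/1.5,v/1.5),z).round(1)
print("roll",f(431.5,195,37),f(368,196,37),f(495,194,37),f(432,131,37),f(432,260,37))
print("tip",f(435,45,12),"barbs",f(370,114,12),f(496,114,12), "axis bottom",f(427,284,12),"axis top",f(436,10,12))
print("corners",f(308,297,34),f(762,301,34))
```

```text
roll [443.2 -62.4  37. ] [394.3 -54.5  37. ] [492.  -70.4  37. ] [450.7 -15.6  37. ] [ 435.9 -113.4   37. ]
tip [464.9  47.3  12. ] barbs [406.6   7.2  12. ] [505.5 -10.6  12. ] axis bottom [ 430.3 -138.8   12. ] axis top [469.2  70.8  12. ]
corners [ 330.2 -126.9   34. ] [ 695.5 -195.1   34. ]
```

Call:
jog_arm([
  [[0.02,-0.003,0.01,0,0.04],[0.046,-0.007,0.03,0,0.04],[0.046,-0.007,0.07,0,0.04],[0.046,-0.007,0.11,0,0.04],[0.046,-0.007,0.15,0,0.04],[0.046,-0.007,0.17,0,0.04],[0.046,-0.007,0.185,0,0.04],[0.046,-0.007,0.195,0,0.04],[0.046,-0.007,0.205,0,0.04],[0.046,-0.007,0.213,0,0.04],[0.046,-0.007,0.22,0,0.04],[0.046,-0.007,0.225,0,0.04],[0.046,-0.007,0.225,0,0.04]],
])

```text
time_s: 3.13
ee_pos: [399.1, -54.1, 34.2]
ee_rot: [-179.9, 0.0, 80.0]
force: [0.4, -0.4, 0.5]
gripper_width: 39.9
```

Run:
```python
from h import *
im,p=snap("wrist","w2"); cv2.imwrite("pics/w2b.png",cv2.resize(im,(768,576),interpolation=cv2.INTER_CUBIC))
d((399.2,-55,34),80)
```

```text
delta m [-0.001  -0.      0.0007] turn 0.0 | now [399.4 -54.   34.7] [-1.7997e+02  1.0000e-02  8.0020e+01] t 3.18 w 39.9 F [0.  0.1 0.9]
```

View pics/w2b.png

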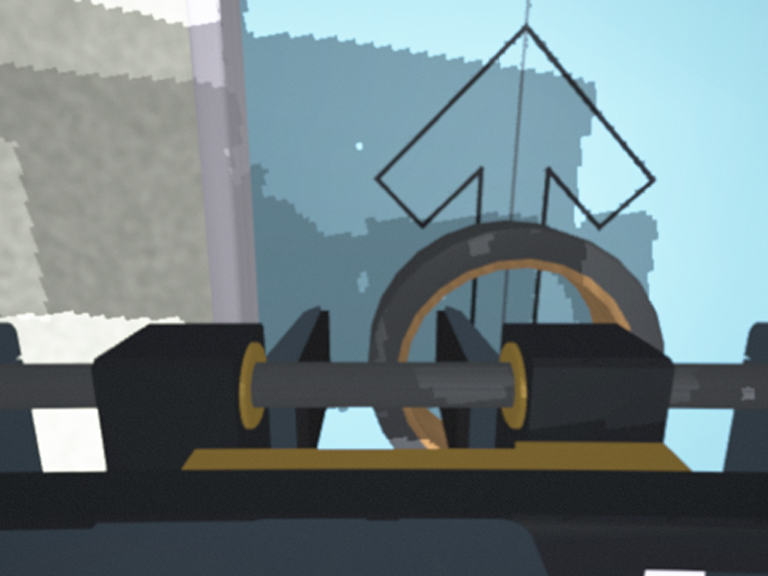

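Call:
jog_arm([
  [[0,0,0,0,0.008],[0,0,0,0,0.008],[0,0,0,0,0.008],[0,0,0,0,0.008],[0,0,0,0,0.008],[0,0,0,0,0.008],[0,0,-0.005,0,0.008],[0,0,-0.015,0,0.008],[0,0,-0.03,0,0.008],[0,0,-0.05,0,0.008],[0,0,-0.07,0,0.008],[0,0,-0.08,0,0.008],[0,0,-0.08,0,0.008]],
], grip_force=35)

```text
time_s: 4.27
ee_pos: [400.9, -54.0, 117.0]
ee_rot: [179.7, -0.0, 80.1]
force: [-0.1, -0.9, -1.1]
gripper_width: 14.5
```

Run:
```python
from h import *
p=load("w2"); f=lambda u,v,z:onz(p,(u/1.5,v/1.5),z).round(1)
print("tip",f(527,28,12),"barb corners",f(376,180,12),f(655,180,12),"axis",f(506,320,12), "notch",f(482,168,12),f(548,168,12))
im,p=snap("wrist","w3"); cv2.imwrite("pics/w3b.png",cv2.resize(im,(768,576),interpolation=cv2.INTER_CUBIC))
im,p=snap("side","s3")
d((399.2,-55,34),80)
```

```text
tip [465.2  47.1  12. ] barb corners [406.8   7.5  12. ] [505.3 -10.3  12. ] axis [447.1 -53.6  12. ] notch [445.    4.9  12. ] [468.2   0.7  12. ]
delta m [-0.0012  0.0003  0.0809] turn 0.1 | now [399.2 -53.7 114.9] [-180.      0.     80.05] t 4.37 w 14.4 F [ 0.5 -0.1 -0.9]
```

View pics/w3b.png

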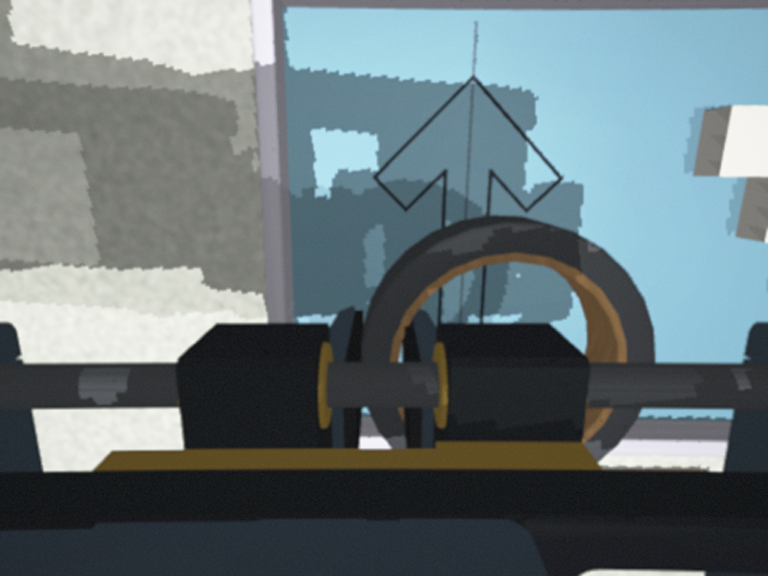

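View pics/s3.png

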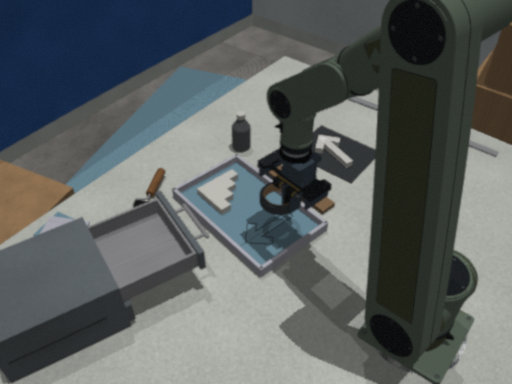

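Call:
jog_arm([
  [[0,0,-0.01,0,0.008],[0.005,0,-0.03,0,0.008],[0.015,0.005,-0.055,0,0.008],[0.03,0.01,-0.08,1,0.008],[0.05,0.017,-0.1,2,0.008],[0.075,0.025,-0.115,3,0.008],[0.105,0.036,-0.125,4,0.008],[0.135,0.046,-0.135,5,0.008],[0.165,0.057,-0.135,6,0.008],[0.195,0.067,-0.135,7,0.008],[0.22,0.075,-0.135,8,0.008],[0.24,0.083,-0.135,8,0.008],[0.26,0.089,-0.135,8,0.008],[0.275,0.094,-0.135,8,0.008],[0.285,0.098,-0.135,8,0.008],[0.285,0.098,-0.135,8,0.008],[0.285,0.098,-0.135,8,0.008]],
])

```text
time_s: 5.78
ee_pos: [544.8, 209.7, 248.6]
ee_rot: [-179.9, 0.1, 72.1]
force: [0.0, -0.1, -0.5]
gripper_width: 14.6
```

Run:
```python
from h import *
im,p=snap("wrist","w4"); cv2.imwrite("pics/w4b.png",cv2.resize(im,(768,576),interpolation=cv2.INTER_CUBIC))
d((557,285,200),72)
```

```text
delta m [ 0.0759 -0.0116  0.0491] turn 0.0 | now [544.7 209.3 249.1] [-1.7991e+02  1.1000e-01  7.2040e+01] t 5.83 w 14.5 F [ 0.1 -0.7 -0.4]
```

View pics/w4b.png

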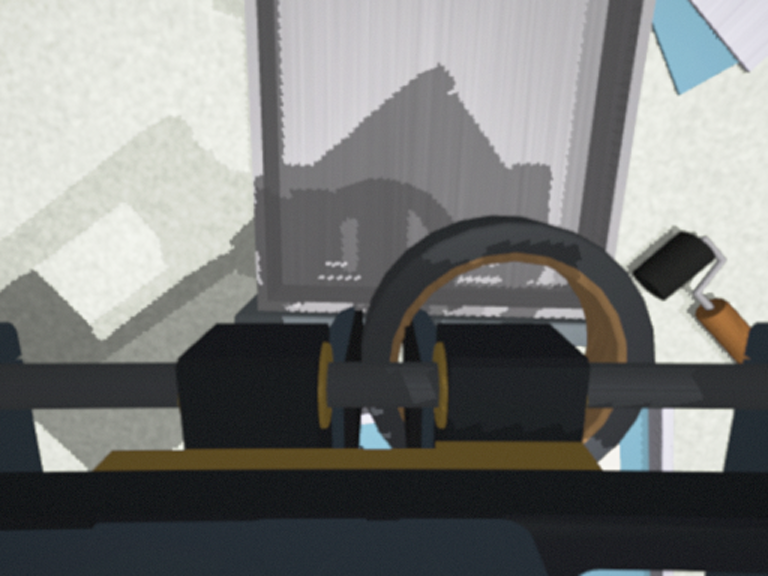

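Run:
```python
from h import *
p=load("w4"); f=lambda u,v,z:onz(p,(u/1.5,v/1.5),z).round(1)
ux=np.array([np.cos(np.radians(71.4)),np.sin(np.radians(71.4)),0]);uy=np.array([-ux[1],ux[0],0])
foot=np.array([572.5,190.5,0])
for n,X in [("L floor",f(281,100,87)),("R floor",f(588,60,87)),("L top",f(258,100,130)),("R top",f(632,60,130)),("front L top",f(262,308,130)),("front R top",f(585,318,130)),("front floor L",f(283,285,87))]:
    print(n,X,"drawer xy",((X-foot)@ux).round(1),((X-foot)@uy).round(1))
a=cv2.imread("pics/w4.png"); cv2.imwrite("pics/w4c.png",cv2.resize(a[0:215,150:450],None,fx=2.6,fy=2.6,interpolation=cv2.INTER_CUBIC))
```

```text
L floor [517.  331.1  87. ] drawer xy 115.6 97.4
R floor [702.2 294.2  87. ] drawer xy 139.7 -89.8
L top [511.8 326.8 130. ] drawer xy 109.8 101.0
R top [705. 284. 130.] drawer xy 130.9 -95.8
front L top [470.9 217.8 130. ] drawer xy -6.5 105.0
front R top [652.9 152.4 130. ] drawer xy -10.5 -88.4
front floor L [475.7 220.   87. ] drawer xy -2.9 101.2
```

View pics/w4c.png

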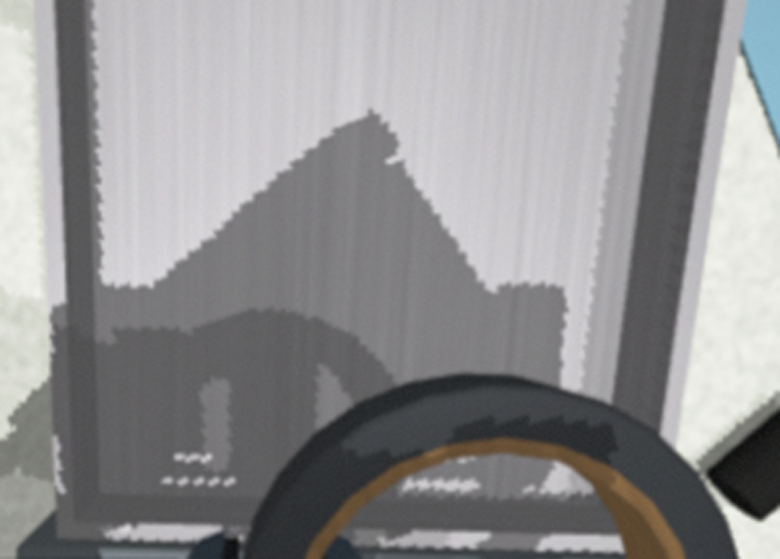

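Call:
jog_arm([
  [[0.01,-0.002,0,0,0.008],[0.03,-0.006,0,0,0.008],[0.05,-0.01,0.005,0,0.008],[0.065,-0.013,0.015,0,0.008],[0.0725,-0.0145,0.03,0,0.008],[0.0725,-0.0145,0.05,0,0.008],[0.0725,-0.0145,0.07,0,0.008],[0.0725,-0.0145,0.09,0,0.008],[0.0725,-0.0145,0.105,0,0.008],[0.0725,-0.0145,0.115,0,0.008],[0.0725,-0.0145,0.122,0,0.008],[0.0725,-0.0145,0.128,0,0.008],[0.0725,-0.0145,0.132,0,0.008],[0.0725,-0.0145,0.132,0,0.008]],
])

```text
time_s: 7.0
ee_pos: [553.7, 283.3, 117.6]
ee_rot: [-180.0, 0.0, 72.0]
force: [0.6, -0.2, -1.3]
gripper_width: 14.2
```

Run:
```python
from h import *
im,p=snap("scene","s5"); cv2.imwrite("pics/s5b.png",cv2.resize(im[180:360,300:512],None,fx=3.7,fy=3.3,interpolation=cv2.INTER_CUBIC))
d((553.5,283,112),72)
```

```text
delta m [-0.0006 -0.0003  0.0061] turn 0.0 | now [554.  283.5 118.1] [ 1.7998e+02 -1.0000e-02  7.2050e+01] t 7.05 w 14.5 F [ 0.2 -1.2 -1.1]
```

View pics/s5b.png

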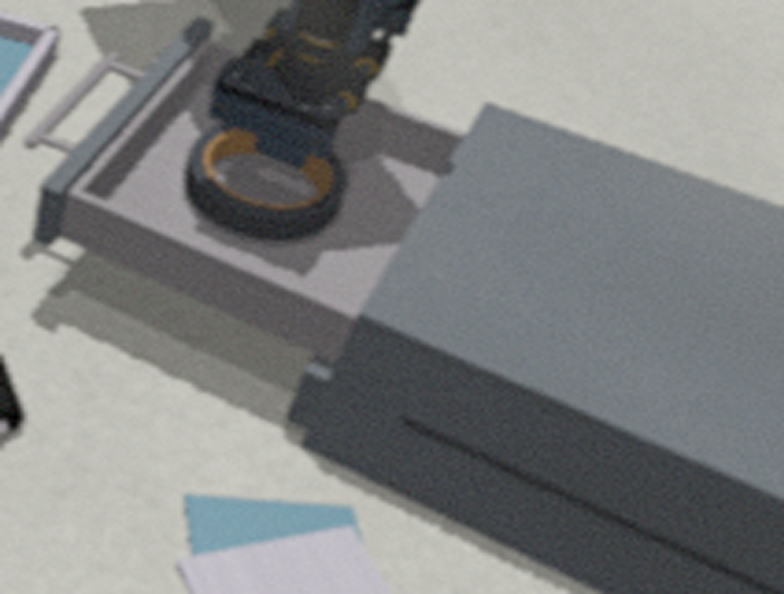

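Call:
jog_arm([
  [[0,0,0.002,0,0.008],[0,0,0.004,0,0.008],[0,0,0.006,0,0.008],[0,0,0.006,0,0.008]],
])

```text
time_s: 7.38
ee_pos: [553.7, 283.3, 111.7]
ee_rot: [-180.0, 0.0, 72.1]
force: [0.4, -0.2, -1.1]
gripper_width: 14.5
```

Call:
jog_arm([
  [[0,0,0.0015,0,0.008],[0,0,0.003,0,0.008],[0,0,0.003,0,0.008]],
])

```text
time_s: 7.63
ee_pos: [553.7, 283.3, 108.6]
ee_rot: [-180.0, 0.0, 72.1]
force: [0.3, -0.3, -2.0]
gripper_width: 14.7
```

Call:
jog_arm([
  [[0,0,0.001,0,0.008],[0,0,0.002,0,0.008],[0,0,0.002,0,0.008]],
])

```text
time_s: 7.88
ee_pos: [554.0, 283.8, 108.3]
ee_rot: [180.0, -0.1, 72.0]
force: [-2.2, -0.2, 6.6]
gripper_width: 14.4
```

Call:
jog_arm([
  [[0,0,0,0,0.02],[0,0,0,0,0.03],[0,0,0,0,0.04],[0,0,0,0,0.04],[0,0,0,0,0.04],[0,0,-0.005,0,0.04],[0,0,-0.02,0,0.04],[0,0,-0.05,0,0.04],[0,0,-0.09,0,0.04],[0,0,-0.12,0,0.04],[0,0,-0.13,0,0.04]],
])

```text
time_s: 8.8
ee_pos: [555.9, 284.4, 243.0]
ee_rot: [179.6, -0.4, 72.0]
force: [1.0, 0.1, 1.0]
gripper_width: 39.9
```

Run:
```python
from h import *
im,p=snap("scene","s6"); cv2.imwrite("pics/s6b.png",cv2.resize(im[180:360,300:512],None,fx=3.7,fy=3.3,interpolation=cv2.INTER_CUBIC))
for x in env.look_for("scene","roll")[:2]: print(x)
im,p=snap("wrist","w6")
d((553.5,283,112),72)
```

```text
{'xyz': [606.5, 271.2, 109.5], 'conf': 0.64}
{'xyz': [755.9, -259.7, 77.5], 'conf': 0.45}
delta m [-4.000e-04 -1.000e-04  1.252e-01] turn 0.1 | now [553.8 283.4 237.2] [ 1.7996e+02 -3.0000e-02  7.2050e+01] t 8.95 w 39.8 F [-0.3  0.3 -0.6]
```

View pics/s6b.png

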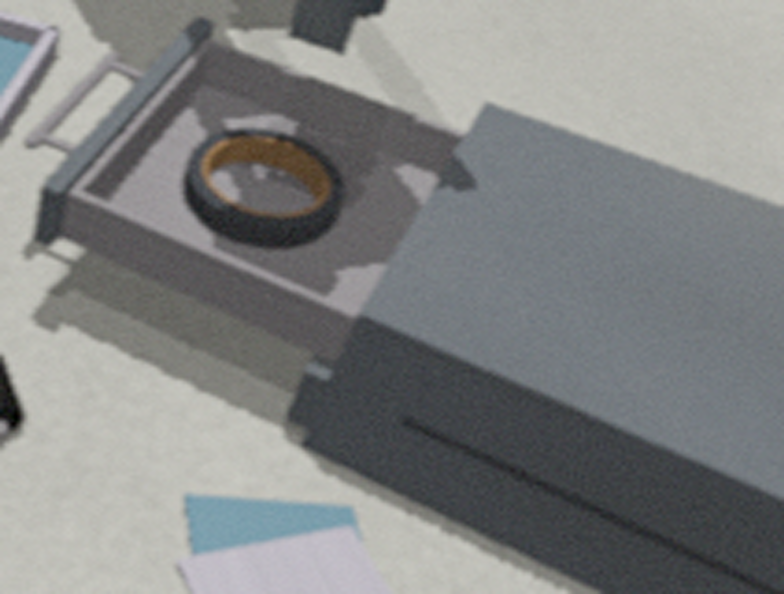

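View pics/w6.png

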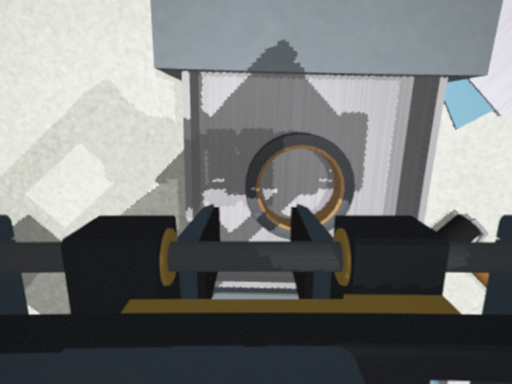

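Call:
jog_arm([
  [[-0.015,0.003,0,0,0.03],[-0.045,0.009,0,0,0.02],[-0.08,0.016,0,0,0.01],[-0.12,0.025,0,0,0.0],[-0.155,0.032,0,0,0.0],[-0.185,0.038,0,0,0.0],[-0.206,0.043,0.005,0,0.0],[-0.206,0.043,0.03,0,0.0],[-0.206,0.043,0.06,0,0.0],[-0.206,0.043,0.09,0,0.0],[-0.206,0.043,0.115,0,0.0],[-0.206,0.043,0.126,0,0.0],[-0.206,0.043,0.126,0,0.0]],
])

```text
time_s: 10.03
ee_pos: [526.9, 72.8, 105.9]
ee_rot: [-179.4, 0.3, 72.0]
force: [-0.3, -0.3, 0.4]
gripper_width: 0.4
```

Run:
```python
from h import *
im,p=snap("wrist","w7")
im,p=snap("side","s7"); cv2.imwrite("pics/s7b.png",cv2.resize(im[120:300,60:300],None,fx=3.2,fy=3.2,interpolation=cv2.INTER_CUBIC))
d((553.5,283,112),72)
```

```text
delta m [ 0.2065 -0.0423 -0.0024] turn 0.0 | now [530.   73.5 109.6] [-1.7982e+02  1.0000e-01  7.2030e+01] t 10.13 w 0.6 F [0.7 1.  0.8]
```

View pics/w7.png

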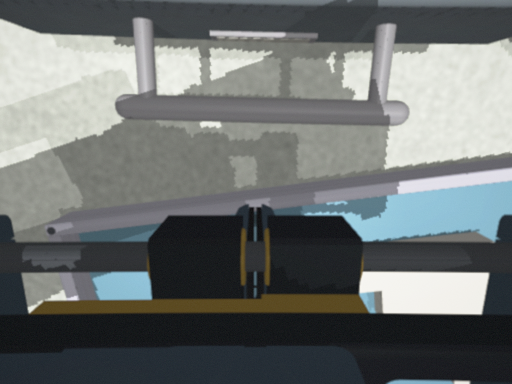

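View pics/s7b.png

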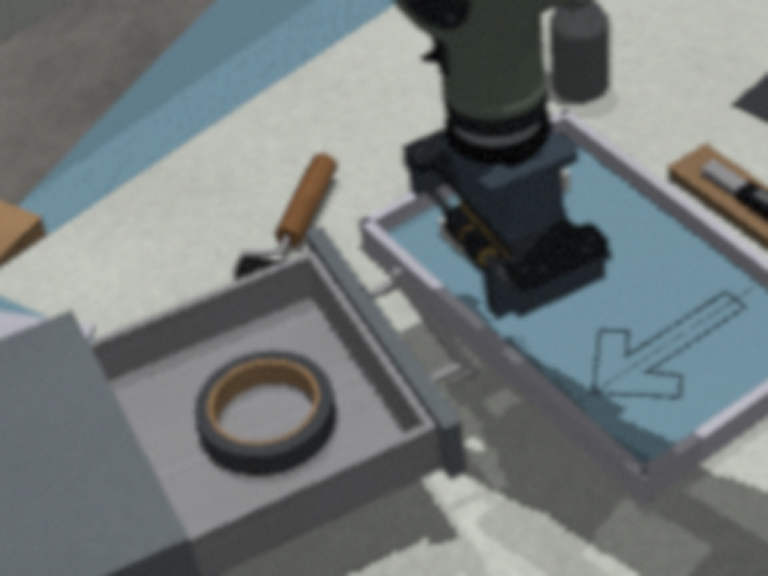

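Run:
```python
from h import *
p=load("w7")
a,b=onz(p,(120,104),112),onz(p,(405,113),112); m=(a+b)/2; print(a.round(),b.round(),m.round(1)); v=b-a; print("yaw",np.degrees(np.arctan2(v[1],v[0]))+90)
t=np.radians(71.4);ux=np.array([np.cos(t),np.sin(t),0]);uy=np.array([-ux[1],ux[0],0])
e=env.state()['ee_pos']; print((m-e)@ux,(m-e)@uy)
u1,u2=np.array([517,400,0]),np.array([744,324,0]); print("unit front from bar",(((u1+u2)/2)-m)@ux)
print(ux.round(3), "tool delta per m", R([180,0,72.03]).T@ux)
```

```text
[490. 158. 112.] [610. 114. 112.] [550.4 136.  112. ]
yaw 70.21249110770415
65.76202304278888 0.652166074462053
unit front from bar 239.733355764312
[0.319 0.948 0.   ] tool delta per m [9.99939549e-01 1.09953527e-02 1.34654235e-18]
```

Call:
jog_arm([
  [[0.012,0,0,0,0],[0.027,0,0,0,0],[0.035,0,0,0,0],[0.039,0,0,0,0],[0.042,0,0,0,0],[0.045,0,0,0,0],[0.049,0.001,0,0,0],[0.054,0.001,0,0,0],[0.06,0.001,0,0,0],[0.068,0.001,0,0,0],[0.077,0.001,0,0,0],[0.087,0.001,0,0,0],[0.097,0.001,0,0,0],[0.107,0.001,0,0,0],[0.117,0.001,0,0,0],[0.126,0.001,0,0,0],[0.134,0.001,0,0,0],[0.14,0.001,0,0,0],[0.144,0.002,0,0,0],[0.147,0.002,0,0,0]],
])

```text
time_s: 11.8
ee_pos: [578.1, 214.0, 110.7]
ee_rot: [-179.9, 0.0, 72.1]
force: [-1.2, -0.7, 1.2]
gripper_width: 0.2
```

Run:
```python
from h import *
im,p=snap("side","s8"); cv2.imwrite("pics/s8b.png",cv2.resize(im[120:300,60:300],None,fx=3.2,fy=3.2,interpolation=cv2.INTER_CUBIC))
d((553.5,283,112),72)
```

```text
delta m [ 0.0576 -0.0449 -0.0012] turn 0.1 | now [578.5 214.3 110.8] [-1.7997e+02 -2.0000e-02  7.2070e+01] t 11.85 w 0.2 F [-0.1  1.3 -0.3]
```

View pics/s8b.png

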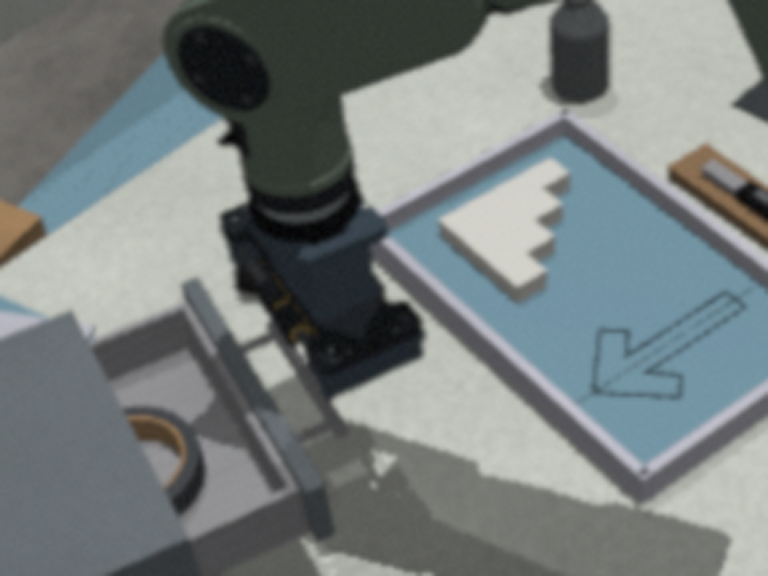

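Call:
jog_arm([
  [[0.003,0,0,0,0],[0.007,0,0,0,0],[0.013,0,0,0,0],[0.02,0,0,0,0],[0.028,0,0,0,0],[0.036,0,0,0,0],[0.044,0,0,0,0],[0.052,0.001,0,0,0],[0.059,0.001,0,0,0],[0.065,0.001,0,0,0],[0.07,0.001,0,0,0],[0.074,0.001,0,0,0],[0.077,0.001,0,0,0],[0.079,0.001,0,0,0],[0.08,0.001,0,0,0],[0.081,0.001,0,0,0],[0.082,0.001,0,0,0]],
])

```text
time_s: 13.27
ee_pos: [604.7, 290.9, 111.0]
ee_rot: [180.0, 0.0, 72.0]
force: [1.1, -1.4, -0.6]
gripper_width: 0.2
```

Run:
```python
from h import *
im,p=snap("side","s9"); cv2.imwrite("pics/s9b.png",cv2.resize(im[160:300,60:260],None,fx=3.9,fy=3.9,interpolation=cv2.INTER_CUBIC))
d((553.5,283,112),72)
```

```text
delta m [-0.0236 -0.0462 -0.0011] turn 0.0 | now [604.8 291.2 110.9] [ 1.800e+02 -1.000e-02  7.204e+01] t 13.32 w 0.6 F [ 0.5 -0.6  0.8]
```

View pics/s9b.png

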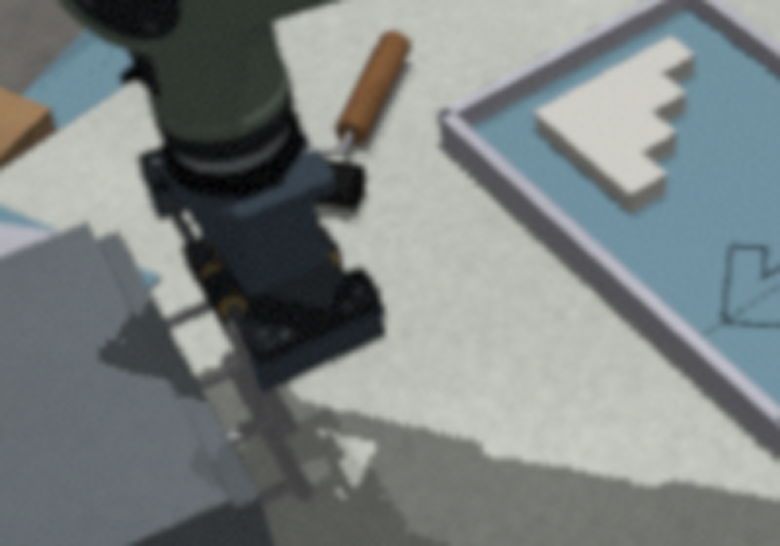

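Call:
jog_arm([
  [[0.002,0,0,0,0],[0.004,0,0,0,0],[0.005,0,0,0,0],[0.006,0,0,0,0]],
])

```text
time_s: 13.65
ee_pos: [605.1, 292.4, 111.0]
ee_rot: [-179.9, 0.6, 72.1]
force: [-3.1, -14.6, 6.4]
gripper_width: 0.1
```

Call:
jog_arm([
  [[0.001,0,0,0,0],[0.002,0,0,0,0],[0.003,0,0,0,0],[0.004,0,0,0,0]],
])

```text
time_s: 13.98
ee_pos: [605.2, 292.6, 111.0]
ee_rot: [-179.8, 1.0, 72.1]
force: [-5.5, -24.0, 9.6]
gripper_width: 0.2
```

Call:
jog_arm([
  [[-0.008,0,0,0,0],[-0.015,0,0,0,0],[-0.03,0,0,0,0],[-0.055,0,0,0,0],[-0.08,0,-0.01,0,0.01],[-0.11,0,-0.03,0,0.03],[-0.13,0,-0.06,0,0.05],[-0.15,0,-0.09,0,0.06],[-0.17,0,-0.12,0,0.06],[-0.19,0,-0.14,0,0.06],[-0.2,0,-0.15,0,0.06],[-0.2,0,-0.15,0,0.06]],
])

```text
time_s: 14.98
ee_pos: [546.8, 109.5, 263.7]
ee_rot: [179.7, -0.2, 71.9]
force: [0.3, 0.2, -0.6]
gripper_width: 50.6
```

Run:
```python
from h import *
im,p=snap("scene","s10"); cv2.imwrite("pics/s10b.png",cv2.resize(im,None,fx=1.5,fy=1.5,interpolation=cv2.INTER_CUBIC))
for T in [(400,-385,250),(380,-377,250)]:
    p=wristcam(T,-20.7); print(T,[proj(p,X).round().tolist() for X in [(564,-447,23),(416,-391,23)]])
    d(T,-20.7)
```

```text
(400, -385, 250) [[255.0, 8.0], [255.0, 155.0]]
delta m [-0.5165  0.014   0.0116] turn 92.7 | now [546.4 110.5 261.6] [ 1.799e+02 -1.200e-01  7.198e+01] t 15.03 w 55.0 F [ 0.7  1.3 -0.1]
(380, -377, 250) [[256.0, -16.0], [256.0, 136.0]]
delta m [-0.515  -0.0075  0.0116] turn 92.7 | now [546.4 110.5 261.6] [ 1.799e+02 -1.200e-01  7.198e+01] t 15.03 w 55.0 F [ 0.7  1.3 -0.1]
```

View pics/s10b.png

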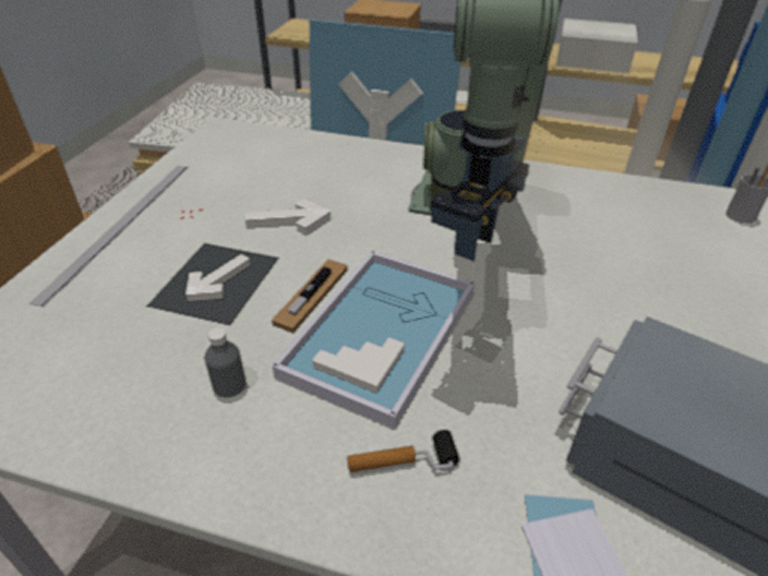

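Call:
jog_arm([
  [[-0.015,0,0,5,0.06],[-0.045,0.001,0,11,0.06],[-0.08,0.002,0,17,0.06],[-0.115,0.003,0,23,0.06],[-0.15,0.004,0,29,0.06],[-0.185,0.005,0,35,0.06],[-0.22,0.006,0,41,0.06],[-0.255,0.007,0,47,0.06],[-0.29,0.008,0,53,0.06],[-0.325,0.009,0,59,0.06],[-0.36,0.01,0,65,0.06],[-0.395,0.011,0,71,0.06],[-0.43,0.012,0,77,0.06],[-0.46,0.013,0,83,0.06],[-0.485,0.014,0,88,0.06],[-0.505,0.014,0,92.7,0.06],[-0.5165,0.014,0,92.7,0.06],[-0.5165,0.014,0,92.7,0.06],[-0.5165,0.014,0,92.7,0.06]],
])

```text
time_s: 16.62
ee_pos: [400.7, -384.4, 259.5]
ee_rot: [-179.9, 0.1, -20.6]
force: [0.4, 0.2, 0.6]
gripper_width: 59.8
```

Run:
```python
from h import *
im,p=snap("wrist","w11"); cv2.imwrite("pics/w11b.png",cv2.resize(im,(768,576),interpolation=cv2.INTER_CUBIC))
for l in ["arrow","arrow_tip","arrow_tail"]:
  for x in env.look_for("wrist",l)[:2]: print(l,x)
d((400,-385,250),-20.7)
```

```text
arrow {'xyz': [241.4, -349.5, 25.1], 'conf': 0.97}
arrow {'xyz': [512.6, -424.0, 20.4], 'conf': 0.93}
arrow_tip {'xyz': [240.3, -349.9, 22.3], 'conf': 0.87}
arrow_tip {'xyz': [512.6, -430.0, 27.6], 'conf': 0.69}
arrow_tail {'xyz': [241.8, -348.5, 25.1], 'conf': 0.65}
arrow_tail {'xyz': [510.3, -424.7, 23.2], 'conf': 0.61}
delta m [-0.0005  0.0012  0.0109] turn 0.2 | now [ 400.9 -384.   260.9] [-179.97    0.    -20.52] t 16.82 w 60.0 F [-0.1 -1.   0.6]
```

View pics/w11b.png

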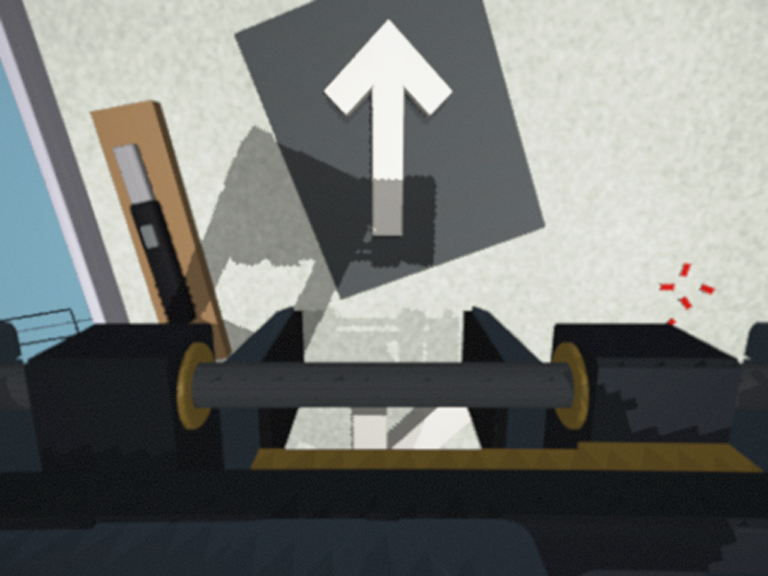

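Run:
```python
from h import *
p=load("w11"); f=lambda u,v,z:onz(p,(u/1.5,v/1.5),z)
a=cv2.imread("pics/w11.png"); cv2.imwrite("pics/w11c.png",cv2.resize(a[5:170,205:315],None,fx=5,fy=3.6,interpolation=cv2.INTER_CUBIC))
for z in (21,23):
  t,q=f(388,19,z),f(387.5,236,z); v=t-q; print(z,t.round(1),q.round(1),np.linalg.norm(v),np.degrees(np.arctan2(v[1],v[0])),"grip60",(q+v*60/160).round(1),"g66",(q+v*66/160).round(1))
t,q=f(388,19,23),f(387.5,236,23); g=q+(t-q)*66/160; d((g[0],g[1],100),-20.5)
S=env.camera_params("scene");
```

```text
21 [ 561.9 -450.9   21. ] [ 410.9 -394.3   21. ] 161.26896216395835 -20.562582841547904 grip60 [ 467.5 -415.5   21. ] g66 [ 473.2 -417.6   21. ]
23 [ 561.4 -450.7   23. ] [ 411.2 -394.3   23. ] 160.44651768451982 -20.562582841547915 grip60 [ 467.5 -415.5   23. ] g66 [ 473.1 -417.6   23. ]
delta m [0.0794 0.0061 0.1609] turn -0.0 | now [ 400.9 -384.   260.9] [-179.97    0.    -20.52] t 16.82 w 60.0 F [-0.1 -1.   0.6]
```

View pics/w11c.png

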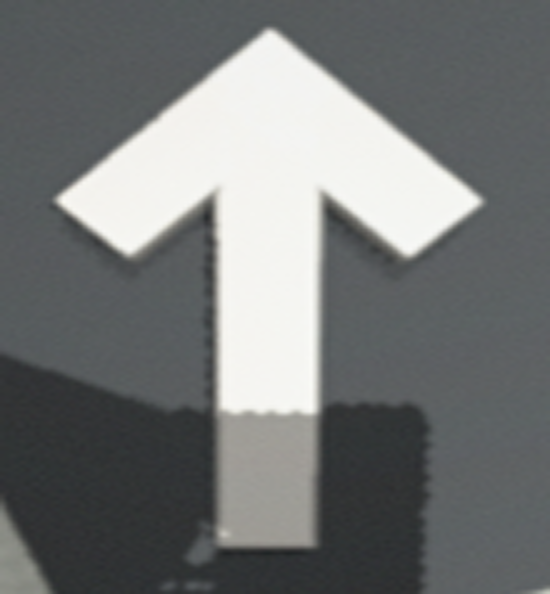

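Call:
jog_arm([
  [[0.015,0.001,0.01,0,0.06],[0.04,0.003,0.03,0,0.06],[0.065,0.005,0.06,0,0.06],[0.0795,0.006,0.09,0,0.06],[0.0795,0.006,0.12,0,0.06],[0.0795,0.006,0.15,0,0.06],[0.0795,0.006,0.17,0,0.06],[0.0795,0.006,0.17,0,0.06],[0.0795,0.006,0.17,0,0.06]],
])

```text
time_s: 17.57
ee_pos: [472.7, -418.0, 90.6]
ee_rot: [-180.0, 0.1, -20.6]
force: [0.6, -1.7, 1.4]
gripper_width: 59.9
```

Run:
```python
from h import *
im,p=snap("wrist","w12"); cv2.imwrite("pics/w12b.png",cv2.resize(im,(768,576),interpolation=cv2.INTER_CUBIC))
d((473.1,-417.6,23),-20.5)
```

```text
delta m [-0.0008 -0.0011  0.0691] turn -0.1 | now [ 473.5 -418.9   92.1] [ 1.7997e+02 -9.0000e-02 -2.0590e+01] t 17.62 w 59.9 F [-0.6  0.4 -0.2]
```

View pics/w12b.png

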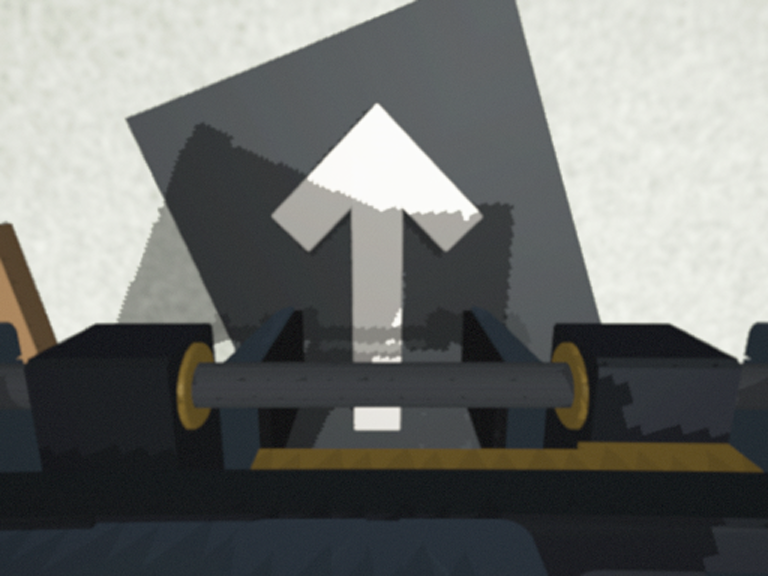

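Run:
```python
from h import *
p,q=load("w11"),load("w12"); a=np.array
print(tri([(p,a([388,19])/1.5),(q,a([377,103])/1.5)]))
print(tri([(p,a([387.5,236])/1.5),(q,a([377,431])/1.5)]))
print(tri([(p,a([452,91])/1.5),(q,a([482,215])/1.5)]))
```

```text
(array([ 561.51454742, -450.63458153,   22.72715908]), [array([-0.08465655, -0.01344573]), array([0.14303862, 0.0210786 ])])
(array([ 411.15994944, -393.91303537,   21.65126517]), [array([-0.32468219, -0.01648694]), array([0.51583672, 0.02686465])])
(array([ 498.37880552, -479.74025758,   19.36023242]), [array([-0.27087456,  0.09428926]), array([ 0.45201074, -0.12526487])])
```

Call:
jog_arm([
  [[0,-0.001,0.015,0,0.06],[0,-0.001,0.035,0,0.06],[0,-0.001,0.05,0,0.06],[0,-0.001,0.06,0,0.06],[0,-0.001,0.066,0,0.06],[0,-0.001,0.068,0,0.06],[0,-0.001,0.068,0,0.06],[0,-0.001,0.068,0,0.06]],
])

```text
time_s: 18.28
ee_pos: [473.6, -418.6, 24.1]
ee_rot: [180.0, -0.1, -20.6]
force: [-0.6, -0.2, -0.0]
gripper_width: 59.6
```

Call:
jog_arm([
  [[0,0,0.0015,0,0.04],[0,0,0.0015,0,0.018],[0,0,0.0015,0,0.018],[0,0,0.0015,0,0.018],[0,0,0.0015,0,0.018],[0,0,0.0015,0,0.018],[0,0,0.0015,0,0.018],[0,0,0.0015,0,0.018],[0,0,0.0015,0,0.018]],
], grip_force=25)

```text
time_s: 19.03
ee_pos: [473.0, -417.8, 21.6]
ee_rot: [-180.0, -0.0, -20.6]
force: [0.5, 1.9, 1.9]
gripper_width: 24.1
```

Run:
```python
from h import *
im,p=snap("wrist","w13"); cv2.imwrite("pics/w13b.png",cv2.resize(im,(768,576),interpolation=cv2.INTER_CUBIC))
d((473.1,-417.6,23),-20.5)
```

```text
delta m [-0.     -0.0002 -0.0014] turn -0.1 | now [ 473.  -417.8   21.6] [-179.98   -0.    -20.65] t 19.08 w 23.7 F [1.3 2.2 2.9]
```

View pics/w13b.png

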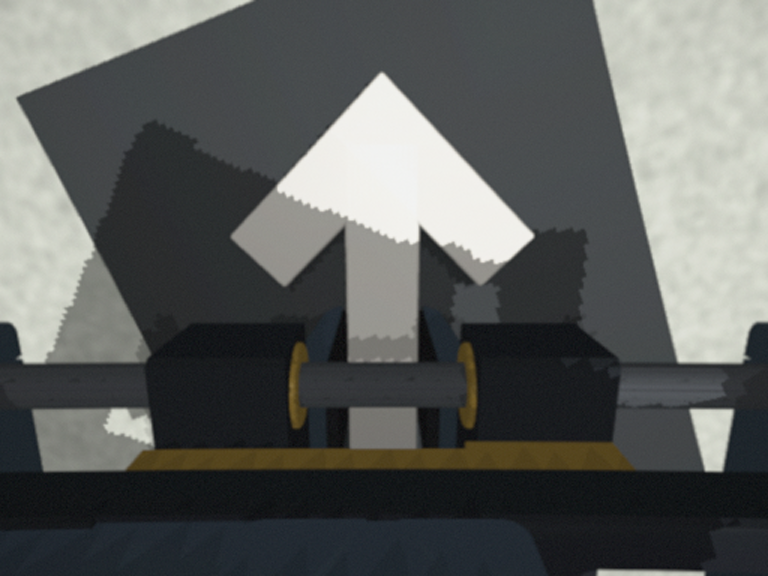

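Call:
jog_arm([
  [[0,0,-0.003,0,0.018],[0,0,-0.01,0,0.018],[0,0,-0.025,0,0.018],[0,0,-0.045,0,0.018],[0,0,-0.07,0,0.018],[0,0,-0.095,0,0.018],[0,0,-0.115,0,0.018],[0,0,-0.13,0,0.018],[0,0,-0.135,0,0.018],[0,0,-0.135,0,0.018]],
])

```text
time_s: 19.92
ee_pos: [473.4, -418.7, 158.2]
ee_rot: [179.9, -0.2, -20.7]
force: [0.2, -0.2, -1.6]
gripper_width: 23.7
```

Run:
```python
from h import *
im,p=snap("wrist","w14"); cv2.imwrite("pics/w14b.png",cv2.resize(im,(768,576),interpolation=cv2.INTER_CUBIC))
im,p=snap("scene","s14"); cv2.imwrite("pics/s14b.png",cv2.resize(im[90:240,80:280],None,fx=3.9,fy=3.9,interpolation=cv2.INTER_CUBIC))
p=load("w13"); st=np.array([473.,-417.8,21.6])
T=R([180,0,-20.65]).T
print("tip in tool",(T@(onz(p,(382/1.5,71/1.5),23)-st)).round(1),"barbs",(T@(onz(p,(232/1.5,237/1.5),23)-st)).round(1),(T@(onz(p,(535/1.5,237/1.5),23)-st)).round(1), "tail from w11",(T@(np.array([411.2,-394.2,23])-st)).round(1), (T@(np.array([561.4,-450.7,23])-st)).round(1))
d((473.1,-417.6,23),-20.5)
```

```text
tip in tool [94.7  1.4 -1.4] barbs [ 45.3 -46.9  -1.4] [45.2 50.7 -1.4] tail from w11 [-66.2  -0.3  -1.4] [94.3 -0.4 -1.4]
delta m [ 0.0006 -0.0003  0.1327] turn -0.1 | now [ 472.4 -417.7  155.7] [-1.7998e+02  8.0000e-02 -2.0650e+01] t 20.02 w 23.8 F [-0.7  0.3 -1. ]
```

View pics/w14b.png

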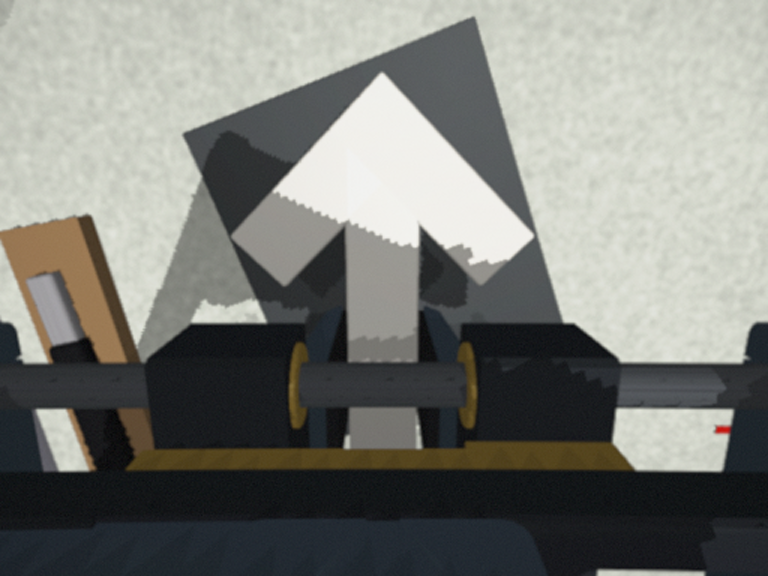

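View pics/s14b.png

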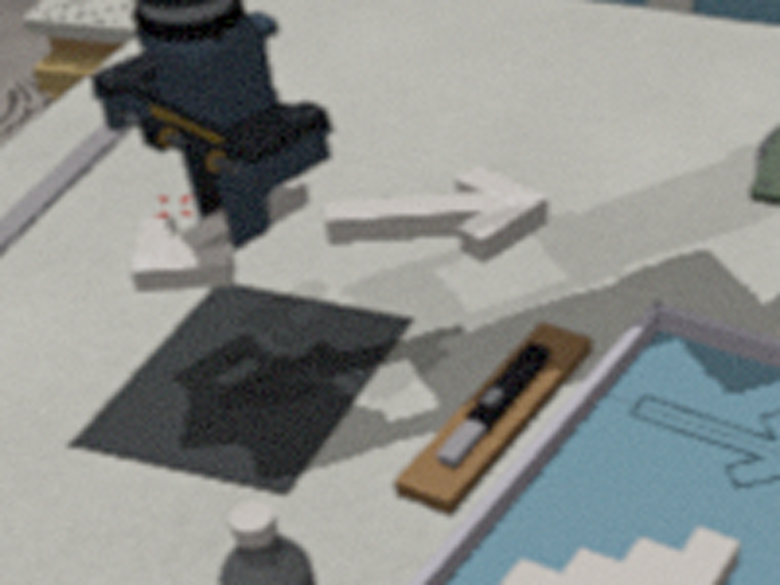

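Call:
jog_arm([
  [[-0.005,-0.01,0,-3,0.018],[-0.013,-0.028,0,-8,0.018],[-0.022,-0.048,0,-14,0.018],[-0.031,-0.068,0,-20,0.018],[-0.04,-0.088,0,-26,0.018],[-0.05,-0.108,0,-32,0.018],[-0.059,-0.128,0,-38,0.018],[-0.068,-0.15,0,-44,0.018],[-0.078,-0.17,0,-50,0.018],[-0.087,-0.19,0,-56,0.018],[-0.096,-0.21,0,-62,0.018],[-0.105,-0.23,0,-68,0.018],[-0.114,-0.25,0,-74,0.018],[-0.124,-0.272,0,-80,0.018],[-0.133,-0.292,0,-86,0.018],[-0.141,-0.31,0,-91,0.018],[-0.148,-0.325,0,-96,0.018],[-0.1525,-0.335,0,-99,0.018],[-0.1543,-0.34,0,-100.1,0.018],[-0.1543,-0.34,0,-100.1,0.018]],
])

```text
time_s: 21.68
ee_pos: [447.8, -44.7, 155.5]
ee_rot: [-179.9, 0.0, 79.5]
force: [-0.8, -0.4, -0.5]
gripper_width: 24.1
```

Run:
```python
from h import *
d((447.8,-45.4,100),79.5)
im,p=snap("wrist","w15"); cv2.imwrite("pics/w15b.png",cv2.resize(im,(768,576),interpolation=cv2.INTER_CUBIC))
```

```text
delta m [-0.0007  0.0002  0.0555] turn 0.0 | now [447.8 -44.7 155.5] [-1.7988e+02  1.0000e-02  7.9520e+01] t 21.68 w 24.1 F [-0.8 -0.4 -0.5]
```

View pics/w15b.png

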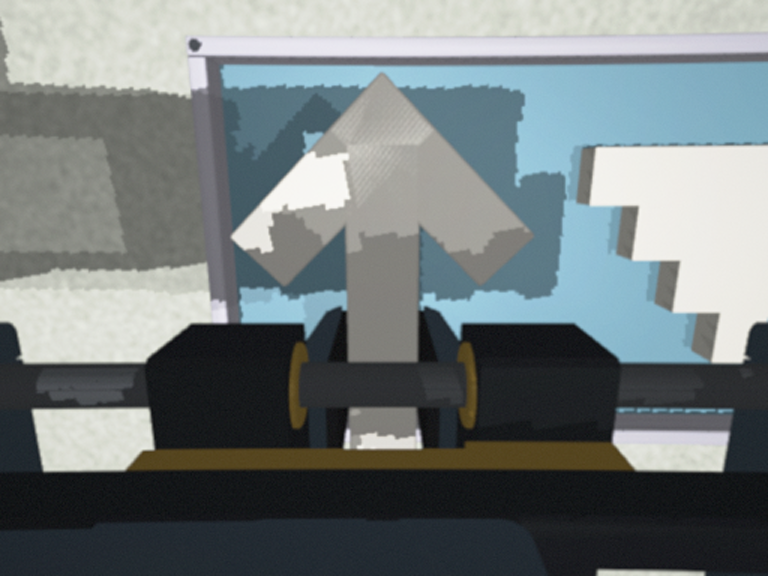

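Call:
jog_arm([
  [[-0.001,-0.001,0.01,0,0.018],[-0.001,-0.001,0.03,0,0.018],[-0.001,-0.001,0.05,0,0.018],[-0.001,-0.001,0.065,0,0.018],[-0.001,-0.001,0.075,0,0.018],[-0.001,-0.001,0.08,0,0.018],[-0.001,-0.001,0.08,0,0.018],[-0.001,-0.001,0.08,0,0.018]],
])

```text
time_s: 22.4
ee_pos: [447.5, -46.7, 76.5]
ee_rot: [180.0, 0.0, 79.4]
force: [-0.3, -0.3, -0.2]
gripper_width: 24.0
```

Run:
```python
from h import *
d((446.3,-45.7,45),79.5)
im,p=snap("wrist","w16"); cv2.imwrite("pics/w16b.png",cv2.resize(im,(768,576),interpolation=cv2.INTER_CUBIC))
im,p=snap("scene","s16"); cv2.imwrite("pics/s16b.png",cv2.resize(im[150:290,170:330],None,fx=4.8,fy=4.1,interpolation=cv2.INTER_CUBIC))
im,p=snap("side","d16"); cv2.imwrite("pics/d16b.png",cv2.resize(im[140:280,170:340],None,fx=4.6,fy=4.2,interpolation=cv2.INTER_CUBIC))
```

```text
delta m [ 0.0008 -0.0014  0.0315] turn -0.1 | now [447.5 -46.7  76.5] [1.800e+02 1.000e-02 7.939e+01] t 22.4 w 24.0 F [-0.3 -0.3 -0.2]
```

View pics/w16b.png

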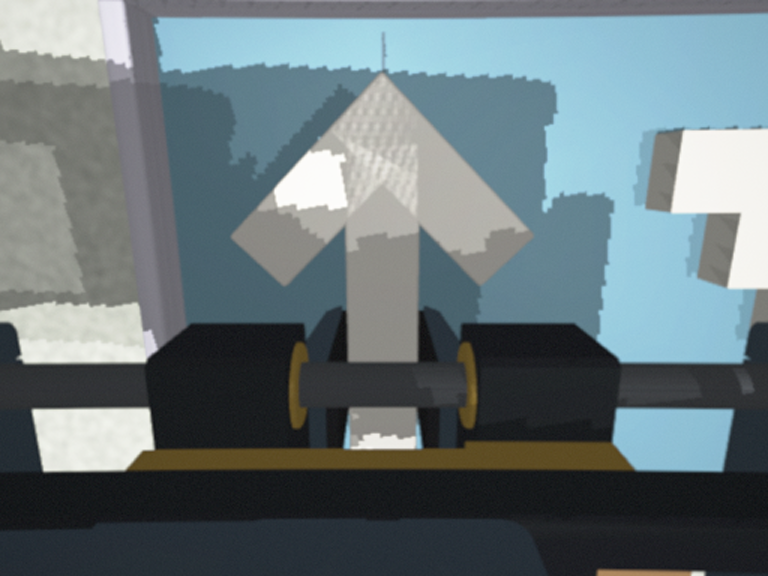

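View pics/s16b.png

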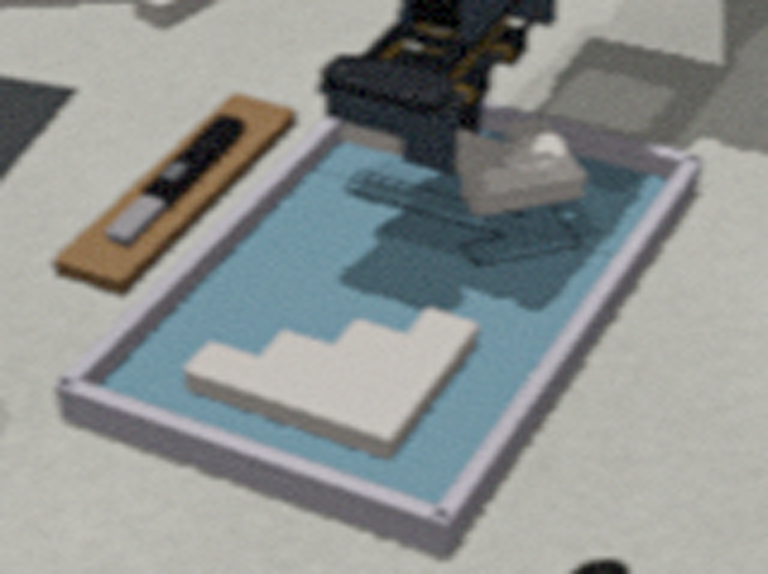

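View pics/d16b.png

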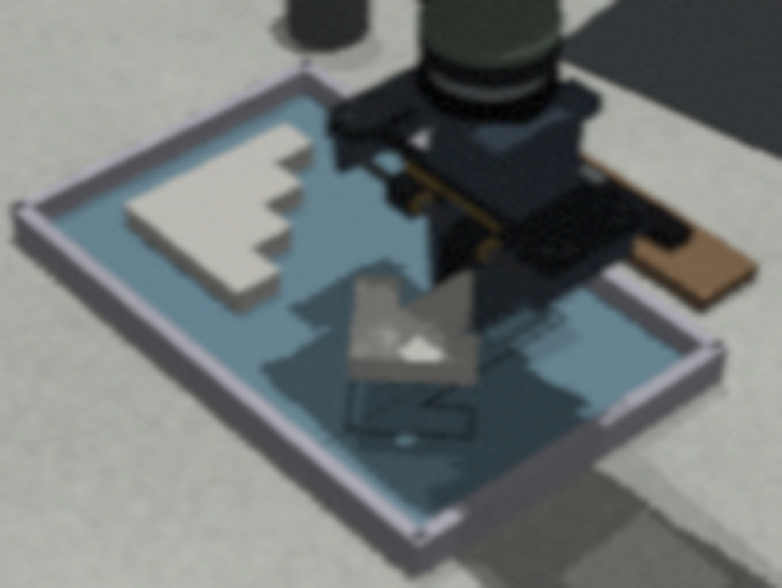

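Call:
jog_arm([
  [[0,0,0.004,0,0.018],[0,0,0.01,0,0.018],[0,0,0.017,0,0.018],[0,0,0.023,0,0.018],[0,0,0.028,0,0.018],[0,0,0.031,0,0.018],[0,0,0.033,0,0.018],[0,0,0.034,0,0.018],[0,0,0.034,0,0.018],[0,0,0.034,0,0.018]],
])

```text
time_s: 23.38
ee_pos: [447.4, -46.3, 42.5]
ee_rot: [180.0, 0.0, 79.5]
force: [0.7, 0.9, -0.8]
gripper_width: 23.7
```

Run:
```python
from h import *
d((446.3,-45.7,42),79.5)
im,p=snap("wrist","w17"); cv2.imwrite("pics/w17b.png",cv2.resize(im,(768,576),interpolation=cv2.INTER_CUBIC))
im,p=snap("scene","s17"); cv2.imwrite("pics/s17b.png",cv2.resize(im[160:240,230:330],None,fx=7.5,fy=7,interpolation=cv2.INTER_CUBIC))
im,p=snap("side","d17"); cv2.imwrite("pics/d17b.png",cv2.resize(im[180:280,220:330],None,fx=6.5,fy=5.8,interpolation=cv2.INTER_CUBIC))
```

```text
delta m [ 0.0004 -0.0012  0.0005] turn -0.0 | now [447.4 -46.3  42.5] [179.98   0.    79.45] t 23.38 w 23.7 F [ 0.7  0.9 -0.8]
```

View pics/w17b.png

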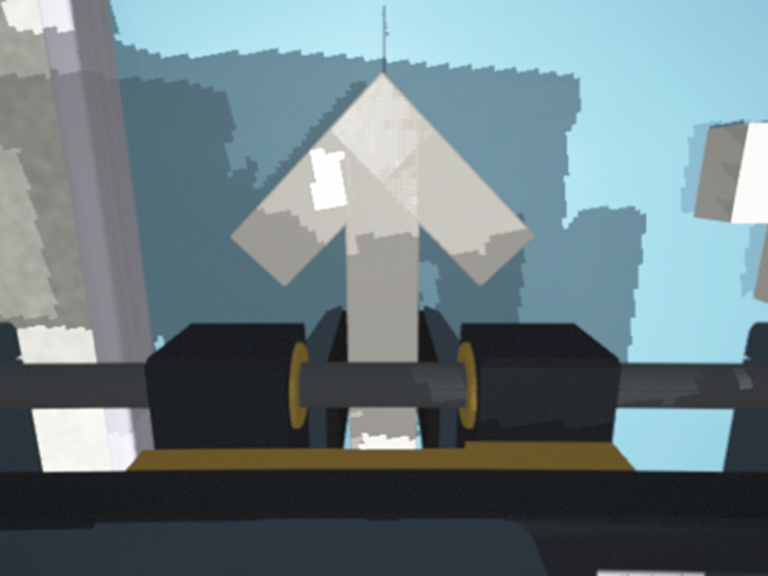

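View pics/s17b.png

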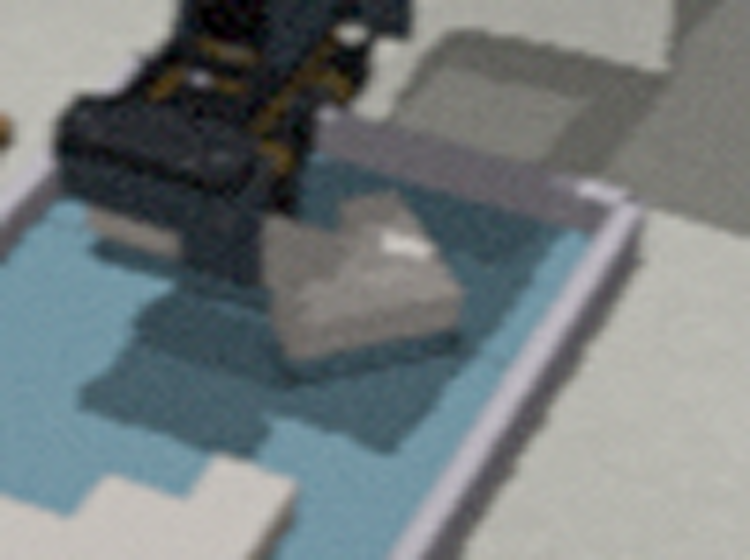

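View pics/d17b.png

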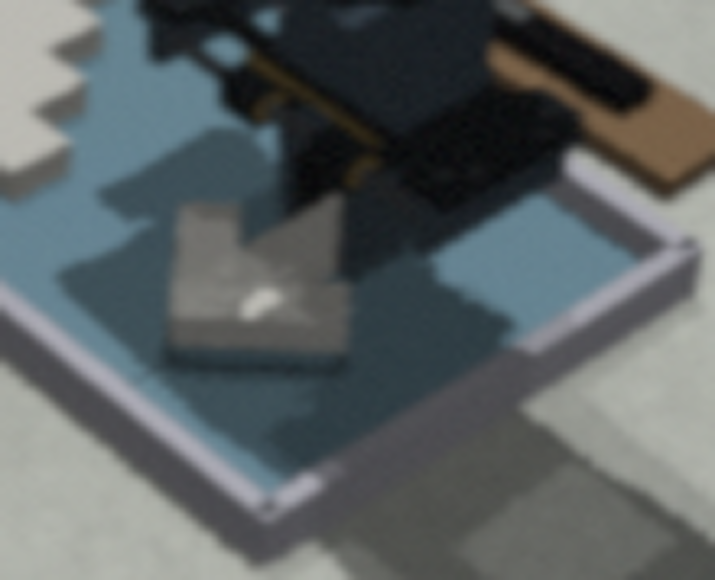

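Run:
```python
from h import *
D=env.camera_params("side");S=env.camera_params("scene")
mD=np.array([60+592/3.2,120+391/3.2]); m=onz(D,mD,12); print("side mark tip",mD,m.round(1),"raised 10 would be at",proj(D,m+[0,0,10]).round(1),"top",proj(D,m+[0,0,30]).round(1))
print("arrow tip bottom",(220+168/6.5,180+348/5.8),"top",(220+168/6.5,180+310/5.8), onz(D,(220+168/6.5,180+310/5.8),42).round(1))
# scene: mark tip in s10b at (437,316)/1.5
mS=np.array([437,317])/1.5; m=onz(S,mS,12); print("scene",mS,m.round(1),proj(S,m+[0,0,10]).round(1),proj(S,m+[0,0,30]).round(1))
print("arrow tip bottom",(230+460/7.5,160+322/7),"top",(230+463/7.5,160+290/7), onz(S,(230+463/7.5,160+290/7),42).round(1))
p=load("w17");print("wrist arrow tip",onz(p,(382/1.5,72/1.5),43).round(1),"line",onz(p,(384/1.5,20/1.5),12).round(1),onz(p,(384/1.5,70/1.5),12).round(1))
u=np.array([np.cos(np.radians(79.5)),np.sin(np.radians(79.5))])
e=env.state()['ee_pos'][:2]; print("kin tip",e+94.4*u,"tail",e-65.9*u)
a=cv2.imread("pics/d17.png"); b=cv2.imread("pics/s8.png")
z=lambda i:cv2.resize(i[215:255,235:290],None,fx=7,fy=7,interpolation=cv2.INTER_CUBIC)
cv2.imwrite("pics/cmp.png",np.hstack([z(a),z(b)]))
```

```text
side mark tip [245.     242.1875] [467.3  47.6  12. ] raised 10 would be at [245.  239.7] top [244.9 234.5]
arrow tip bottom (245.84615384615384, 240.0) top (245.84615384615384, 233.44827586206895) [467.6  43.3  42. ]
scene [291.33333333 211.33333333] [473.9  50.6  12. ] [291.6 208.9] [292.  203.8]
arrow tip bottom (291.3333333333333, 206.0) top (291.73333333333335, 201.42857142857144) [463.9  47.6  42. ]
wrist arrow tip [463.8  46.   43. ] line [468.6  67.8  12. ] [465.6  52.1  12. ]
kin tip [464.66254786  46.54093522] tail [ 435.45019312 -111.07482646]
```

View pics/cmp.png

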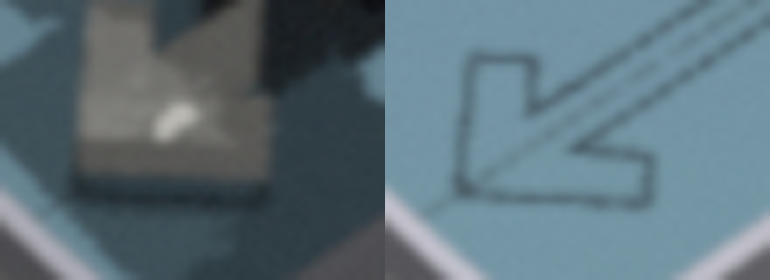

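Call:
jog_arm([
  [[0.0005,0.0005,0.0005,0,0.018],[0.001,0.001,0.001,0,0.018],[0.0015,0.001,0.0015,0,0.018],[0.0015,0.001,0.0015,0,0.018],[0.0015,0.001,0.0015,0,0.018],[0.0015,0.001,0.0015,0,0.018]],
])

```text
time_s: 24.03
ee_pos: [448.5, -45.0, 40.9]
ee_rot: [-180.0, 0.0, 79.5]
force: [-0.2, -0.2, -0.4]
gripper_width: 23.6
```

Run:
```python
from h import *
im,p=snap("wrist","w18"); cv2.imwrite("pics/w18b.png",cv2.resize(im[0:160,130:380],None,fx=3,fy=3,interpolation=cv2.INTER_CUBIC))
a,_=snap("scene","s18"); b=cv2.imread("pics/s10.png")
z=lambda i:cv2.resize(i[185:225,230:300],None,fx=5.5,fy=5.5,interpolation=cv2.INTER_CUBIC)
a2,_=snap("side","d18"); b2=cv2.imread("pics/s8.png")
y=lambda i:cv2.resize(i[205:255,225:295],None,fx=5.5,fy=5.5,interpolation=cv2.INTER_CUBIC)
cv2.imwrite("pics/cmp2.png",np.vstack([np.hstack([z(a),z(b)]),np.hstack([y(a2),y(b2)])]))
d((446.3,-45.7,42),79.5)
```

```text
delta m [-0.0011 -0.0021 -0.0011] turn -0.1 | now [448.5 -45.   40.9] [180.     0.    79.45] t 24.18 w 23.8 F [-0.3 -0.8 -1.2]
```

View pics/cmp2.png

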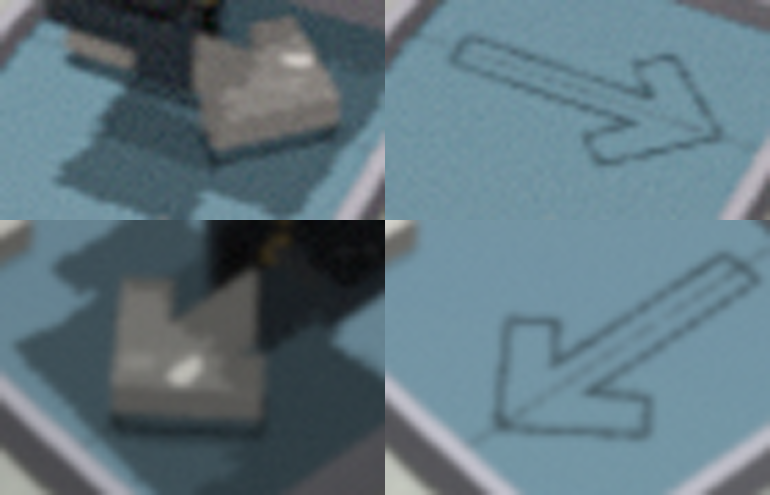

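View pics/w18b.png

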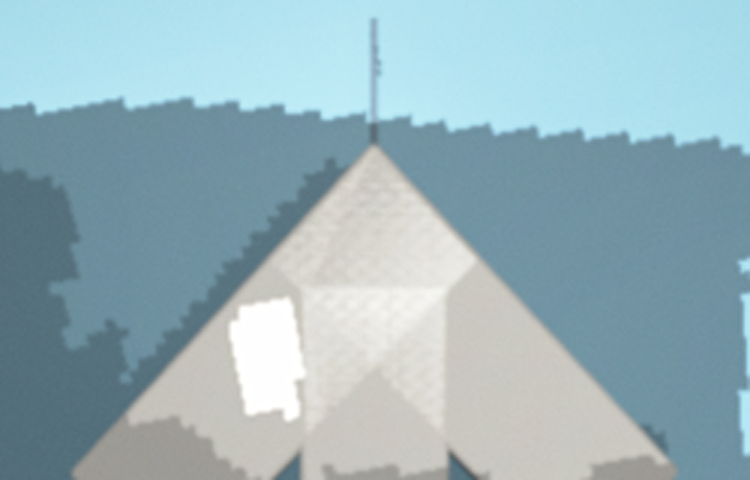

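Run:
```python
from workcell import env
print(env.job_done()); s=env.state(); print(s['time_s'],s['ee_pos'],s['gripper_width'])
```

```text
the job is handed in; nothing more can be done
None
the job is handed in; nothing more can be done
```

The job is handed in at about 24 s of the 72 s allowed. No verdict was reported, so everything below rests on my own checks.

**Roll:** I pinched it by its wall and set it down in the open drawer until I felt 6.6 N of contact. I then let go, and the pictures showed it lying flat near the middle.

**Drawer:** I pushed it shut by the bar until it hit its stop, at about 25 N. The scene picture afterwards shows it closed.

**Arrow:**
- I took the one on the mat, which measured 160 mm. The look-alike on the bench measured about 208 mm.
- It did not tilt when lifted, and I carried it over the frame at about 135 mm.
- It was held with a 25 N grip, its underside about 10 mm above the panel, with tip and heading on the outline. The last scene and side pictures agree to within about 1 pixel (2–3 mm), and the wrist picture shows the tip on the pencilled centre line.

**Checks that disagreed:**
- The wrist camera reads about 1.5 mm sideways of the jaw centre, so I lined up arrow and outline within the same camera.
- Heights worked out from the scene and side pictures came out about 4 mm low for the sign and the unit.
- A first scene check put the tip about 3 pixels off. I traced that to misreading the outline's tip, and the last comparison cleared it.

I did not measure the knife, strip, cleaner or hand roller at the end, but nothing came close to them and they looked unmoved in the pictures. The tail end of the outline was checked only by heading (79.5° for both) and length, because the gripper hid it.

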